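Hook the rinse pots out of the cleaning bath and lock them in the carrying tray

ROBOT

A 7-joint arm with a two-finger parallel gripper is mounted at the origin on the work surface. World frame = base frame: x ahead of the robot, y to its left, z up, the work surface at z = 0. Lengths are in m, angles in rad, forces in N, time in s.
With the tool pointing down it reaches from about 0.425 to 0.825 m from the base axis. Payload 3.6 kg.
Tool frame: the origin (TCP) lies between the finger pads; the fingertips stand 8 mm ahead of it and the grasp point (between the pads) lies 11 mm behind it; z points along the fingers, y is the line along which they close (so a half turn about z gives the same grasp; the last joint's range is limited). The gripper opens to 93 mm and grips with 3 to 60 N. Pads are 15 mm wide; open, the fingers measure 128 mm over their backs; the gripper's body (75 mm by 188 mm) begins 65 mm behind the grasp point.
Start: joints at [-1.349, 0.615, -0.013, 1.423, 0.008, 1.103, -0.04], TCP at [0.16, 0.63, 0.227] pointing down, gripper open.
Joint ranges: [-3.12, 3.12], [-0.3, 2.06], [-1.34, 1.32], [0.26, 2.42], [-1.36, 4.5], [0.01, 1.98], [-2.84, 2.84]. Speed limits (rad/s): [2.79, 2.79, 3.14, 3.14, 3.14, 3.14, 3.14].

INTERFACE

Orientations are given as a unit quaternion [x, y, z, w].
In Python, from bench import observe, vision, finish_job gives the robot as it stands.
- The arm moves only by the tool drive_tool, never from a script. Its argument "increments" is a list of rows, each an object with "translation": the shift along the tool's x, y, z each as a share of 0.15 m, from -1 to 1, a list of three; "angular": the turn, a rotation vector about the tool's x, y, z each as a share of 0.5 rad, from -1 to 1, a list of three; "hand": the gripper's target within -1 to 1 (fully open at 1, half-way at 0, shut at -1). A call has 1 to 12 rows; each row is the pose to reach, as a shift and turn from the pose commanded when the call began, along the tool's axes at that moment; what a row does not reach only later rows make up. A row lasts 1/12 s, in which the tool goes at most 41.7 mm and 7.16 degrees, less where a joint would pass 70% of its speed; a pose out of reach is approached as far as the arm can. A call with a number of a shift or a turn outside -1 to 1 is refused whole. A call with a gripper value outside its range is refused whole. The fingers move at their own pace and stop on an object; "grip_force" is the grip in N (left out, the last holds). Time passes only in rows, so rows that repeat a pose let the fingers close. It gives the time, the measured TCP pose, the force, the opening and the grip force at its end, in the units of the state.
- observe(): the state, without advancing time (a new reading comes with each control period).
- vision.get_image(name): name is "side" or "top"; returns a dict with "color" (420x560x3 uint8, red, green, blue), "fx", "fy", "cx", "cy" (pixels), "cam_to_world" (4x4, takes a point from camera to world coordinates). Camera axes: x right, y down, z forward; pixel columns grow to the right and rows downward; lengths in m; the calibration is good to about 2 mm. A picture is of the moment at which its call begins. There is no depth.
- finish_job(): hands the job in; it is judged then, once.
The state is a dict: "clock": time; "joints": joint angles; "dq": joint speeds; "tau": joint torques, N m; "tcp_pos": TCP position; "eef_rot": TCP orientation; "force": force on the tool from outside, world axes, zero at the start; "ft_torque": the same for the moment, N m; "opening": opening from 0.0 (shut) to 1.0 (fully open); "grasp_force": force on a finger pad.
Only numpy, scipy, OpenCV 4.12 (cv2) and the standard library are available. Lean on these libraries where they do the work, as an engineer would, in place of code of your own. Each camera call takes 0.05 s, during which the arm holds its last target. There are 200 camera calls.

TASK

Take the hook tool from its stand and use it to draw every rinse pot by its wire loop out of the deep wells of the cleaning bath (no fingers on a pot that is still in its well), standing each pot upright on the floor of the steel tray. Once all the pots are in, swing the tray's hinged frame down over them until it rests in its catch; hang the hook back in its stand, hook end down, and do not disturb the other things on the bench.

Things in the scene. Friction and masses are not known exactly. Their poses are not given: they have to be found in the camera images.
- pot0: closed metal rinse pot with a black lid (may be absent): cylinder 54 mm diameter, 28 mm tall, about 70 g, with a rigid upright white-coated wire loop on its lid (see loop point). Origin: centre of the underside, z up; the loop stands in its y-z plane
- pot1: closed metal rinse pot with a black lid (may be absent): cylinder 54 mm diameter, 28 mm tall, about 70 g, with a rigid upright white-coated wire loop on its lid (see loop point). Origin: centre of the underside, z up; the loop stands in its y-z plane
- pot2: closed metal rinse pot with a black lid (may be absent): cylinder 54 mm diameter, 28 mm tall, about 70 g, with a rigid upright white-coated wire loop on its lid (see loop point). Origin: centre of the underside, z up; the loop stands in its y-z plane
- pot3: closed metal rinse pot with a black lid (may be absent): cylinder 54 mm diameter, 28 mm tall, about 70 g, with a rigid upright white-coated wire loop on its lid (see loop point). Origin: centre of the underside, z up; the loop stands in its y-z plane
- pot0_loop (a point): peak of this pot's loop, on the pot's axis, 62 mm above its underside. Wire 3.5 mm thick, in the pot's y-z plane: legs at y = +-18 mm on the lid (28 mm up), +-16 mm at 46 mm up, then sloping to the peak. The eye is clear 30 mm high on the axis; a hook goes through it along the pot's x, from either side
- pot1_loop (a point): peak of this pot's loop, on the pot's axis, 62 mm above its underside. Wire 3.5 mm thick, in the pot's y-z plane: legs at y = +-18 mm on the lid (28 mm up), +-16 mm at 46 mm up, then sloping to the peak. The eye is clear 30 mm high on the axis; a hook goes through it along the pot's x, from either side
- pot2_loop (a point): peak of this pot's loop, on the pot's axis, 62 mm above its underside. Wire 3.5 mm thick, in the pot's y-z plane: legs at y = +-18 mm on the lid (28 mm up), +-16 mm at 46 mm up, then sloping to the peak. The eye is clear 30 mm high on the axis; a hook goes through it along the pot's x, from either side
- pot3_loop (a point): peak of this pot's loop, on the pot's axis, 62 mm above its underside. Wire 3.5 mm thick, in the pot's y-z plane: legs at y = +-18 mm on the lid (28 mm up), +-16 mm at 46 mm up, then sloping to the peak. The eye is clear 30 mm high on the axis; a hook goes through it along the pot's x, from either side
- bath: cleaning bath: fixed white block 190 x 190 mm, 115 mm tall, with four round wells 60 mm in diameter, 95 mm deep (well floor 20 mm above the bench), open at the top, centred at x = +-40, y = +-40 mm in its frame. A pot stands on the floor of a well, its loop's peak 33 mm below the mouth. Origin: centre of the underside, z up
- hook: hook tool, 170 mm long, 90 g, hanging upright in its stand. Origin: on the shank's axis at the very bottom; z runs up the shank, x the way the point is bent. 5 mm round wire, J-shaped: from the shank level along +x for 13 mm, then the tip up to 14 mm height, 14.5 mm from the shank's axis (clear gap from shank to tip 9 mm). The straight shank runs up to the collar at 113 mm
- hook_handle (a point): middle of the square handle, 14 x 14 mm, sides along the hook's x and y, from 119 to 170 mm above the hook's bottom (this point at 144 mm). Below it a flat collar 66 mm in diameter, 113 to 119 mm, with a 10 mm wide tab out to 43 mm from the axis on the hook's +x side
- hook_bowl (a point): bottom of the hook's J on its upper side, where a loop comes to hang: on the hook tool at x = 6.5 mm, height 5 mm
- stand: hook stand: fixed round base 100 mm in diameter, 10 mm thick, with an upright open tube, 58 mm outside and 50 mm inside diameter, rim at height 125 mm; the shank hangs in the tube, the collar rests on the rim (hook origin then 12 mm above the bench, shank on the tube's axis). Origin: centre of the underside, z up
- tray: carrying tray: fixed steel tray 180 (x) x 190 (y) mm, 4 mm walls 12 mm high, floor 4 mm thick. At its +y end two hinge posts (x = +-48, y = 105 mm, 95 mm high); at its -y end, y = -111 mm, the catch: a 36 mm wide upright, two prongs up to 100 mm with a 16 mm notch between them, its bottom at 78 mm. Origin: centre of the underside, z up
- tray_floor (a point): centre of the tray's floor, upper side (4 mm above the bench); axes as the tray. All four pots fit on the floor in two rows of two, clear of the walls
- frame (a joint): hinge of the retaining frame, rad: 0 = down, level, its tongue in the catch; grows as the frame swings up; 1.95 = fully open, leaning outwards past upright. It starts open, 1.7 to 1.95. It stays where it is near upright; below about 1.2 it falls shut by itself, slowly (damped); one newton or so pushes it
- frame_hinge (a point): hinge axis of the frame, at tray x = 0, y = 105 mm, z = 86 mm; the axis runs along the tray's x. At joint value q the frame points from here along tray y by -cos q and up by sin q
- frame_bar (a point): middle of the frame's free end bar: round bar 8 mm thick, 74 mm long along the tray's x, 195 mm from the hinge axis, joined to the hinge by two 8 mm side bars at x = +-37 mm; a 28 mm tongue goes on outwards from its middle
- cast: bystander: plaster dental cast, about 50 x 58 x 25 mm
- jar: bystander: small jar, 36 mm diameter, 45 mm tall
- dropper: bystander: small bottle, 32 mm diameter, 90 mm tall
Not all that is in view belongs to the job. What is shaped like the pot3 but turquoise is not meant.

How it is judged:
On the way, in this order (a step that is already met when the one before it is completed fails the run):
1. every pot stands upright on the tray's floor while the frame is still up (x of pot0 in the frame of tray_floor between -0.065 and 0.065 m and y of pot0 in the frame of tray_floor between -0.07 and 0.07 m and z of each of pot0, pot1, pot2, pot3 in the frame of tray_floor below 0.008 m and angle between each of pot0, pot1, pot2, pot3's own z axis and vertical below 0.15 rad and linear speed of each of pot0, pot1, pot2, pot3 below 0.03 m/s and x of pot1 in the frame of tray_floor between -0.065 and 0.065 m and y of pot1 in the frame of tray_floor between -0.07 and 0.07 m and x of pot2 in the frame of tray_floor between -0.065 and 0.065 m and y of pot2 in the frame of tray_floor between -0.07 and 0.07 m and x of pot3 in the frame of tray_floor between -0.065 and 0.065 m and y of pot3 in the frame of tray_floor between -0.07 and 0.07 m and value of joint frame above 0.5 rad), for 0.2 s.
2. the frame is down in its catch over the pots (x of pot0 in the frame of tray_floor between -0.065 and 0.065 m and y of pot0 in the frame of tray_floor between -0.07 and 0.07 m and z of each of pot0, pot1, pot2, pot3 in the frame of tray_floor below 0.008 m and angle between each of pot0, pot1, pot2, pot3's own z axis and vertical below 0.15 rad and linear speed of each of pot0, pot1, pot2, pot3 below 0.03 m/s and x of pot1 in the frame of tray_floor between -0.065 and 0.065 m and y of pot1 in the frame of tray_floor between -0.07 and 0.07 m and x of pot2 in the frame of tray_floor between -0.065 and 0.065 m and y of pot2 in the frame of tray_floor between -0.07 and 0.07 m and x of pot3 in the frame of tray_floor between -0.065 and 0.065 m and y of pot3 in the frame of tray_floor between -0.07 and 0.07 m and value of joint frame below 0.06 rad), for 0.2 s.
At the end, for the whole second after the job is handed in: every pot stands upright (0.15 rad) and still on the tray floor, centre within 65 mm (x) and 70 mm (y) of the floor centre; frame down (joint below 0.06); hook hanging in its stand, upright (0.1 rad), collar on the rim (origin below 17 mm), within 15 mm of the stand axis (all of step 2 and velocity of joint frame below 0.05 rad/s and horizontal distance between hook and stand below 0.015 m and height (world z) of hook below 0.017 m and angle between hook's own z axis and vertical below 0.1 rad and linear speed of hook below 0.03 m/s); the robot touches nothing.
It fails at once if fingers on a pot that is still in its well (contact force between the fingers and pot0 above 0.5 N and horizontal distance between pot0 and bath below 0.085 m and height (world z) of pot0 below 0.1 m).
It fails at once if fingers on a pot that is still in its well (contact force between the fingers and pot1 above 0.5 N and horizontal distance between pot1 and bath below 0.085 m and height (world z) of pot1 below 0.1 m).
It fails at once if fingers on a pot that is still in its well (contact force between the fingers and pot2 above 0.5 N and horizontal distance between pot2 and bath below 0.085 m and height (world z) of pot2 below 0.1 m).
It fails at once if fingers on a pot that is still in its well (contact force between the fingers and pot3 above 0.5 N and horizontal distance between pot3 and bath below 0.085 m and height (world z) of pot3 below 0.1 m).
It fails at once if a bystander is disturbed (distance of any of cast, jar, dropper from where it was at the start of the episode above 0.03 m).
Of pot0, pot1, pot2, pot3 only 3 to 4 are there at a start; the rules pass over those that are not, and their reading is None.
At some moment in a run one of pot0, pot1, pot2, pot3 may be knocked a few centimetres aside while the robot is not near it.
Once in a run the grip may slacken for a moment while it holds something.
It also fails if it takes over 210 s, if anything falls off the work surface, if the arm or the gripper's body presses on something with over 40 N, if the wrist force passes 120 N, or if a joint passes its speed limit or range.

## Working session

There is one attempt and no reset: what is moved stays moved. The work goes in short steps, Python scripts to look and compute and a tool call to move; the robot and the scene stay as the last step left them, time stands still between calls to the robot, and variables do not carry over. Pictures are saved under pics/ and viewed, at most 14 in all, crops included, and the job is handed in when it is done.

Besides the shell and the picture viewer there is one more tool, called after "Request:" as a command line: name --argument value ..., lists and objects as JSON in quotes. drive_tool: Moves the arm, as the interface text tells. Shift numbers are shares of 0.15 m and turn numbers shares of 0.5 rad, none past 1 either way. Its arguments: {"type":"object","properties":{"increments":{"type":"array","items":{"type":"object","properties":{"translation":{"type":"array","items":{"type":"number"}},"angular":{"type":"array","items":{"type":"number"}},"hand":{"type":"number"}}}},"grip_force":{"type":"number"}},"required":["increments"]}

```bash
ls; mkdir -p pics; python3 - <<'E'
from bench import observe, vision
import cv2, numpy as np
s=observe(); print({k:np.round(v,3) for k,v in s.items()})
for n in ("top","side"):
    d=vision.get_image(n); cv2.imwrite(f"pics/{n}0.png",d["color"][:,:,::-1]); print(n,d["fx"],d["fy"],d["cx"],d["cy"],np.round(d["cam_to_world"],4).tolist())
E
```

```text
pics
{'clock': np.float64(0.0), 'joints': array([-1.349,  0.616, -0.013,  1.425,  0.008,  1.103, -0.04 ]), 'dq': array([ 0.002,  0.001,  0.   , -0.001,  0.001, -0.003,  0.001]), 'tau': array([-0.0000e+00, -4.5894e+01,  2.0900e-01, -1.6574e+01, -6.1000e-02,
        2.0000e-02,  0.0000e+00]), 'tcp_pos': array([0.16 , 0.629, 0.225]), 'eef_rot': array([ 0.124,  0.992, -0.001, -0.   ]), 'force': array([ 0.015,  0.738, -0.622]), 'ft_torque': array([ 0.009, -0.035,  0.038]), 'grasp_force': np.float64(0.0), 'opening': np.float64(0.996)}
top 459.53356654350637 459.53356654350637 275.8988399130013 209.09116955050743 [[-0.0047, -0.984, 0.1784, 0.4896], [-0.9999, 0.002, -0.015, -0.0248], [0.0144, -0.1784, -0.9838, 0.9728], [0.0, 0.0, 0.0, 1.0]]
side 495.9942890572328 495.9942890572328 273.82023281439814 209.52784007873132 [[0.9227, -0.2327, 0.3075, 0.3475], [-0.3856, -0.5598, 0.7335, -0.7239], [0.0014, -0.7953, -0.6062, 0.6812], [0.0, 0.0, 0.0, 1.0]]
```

View pics/top0.png

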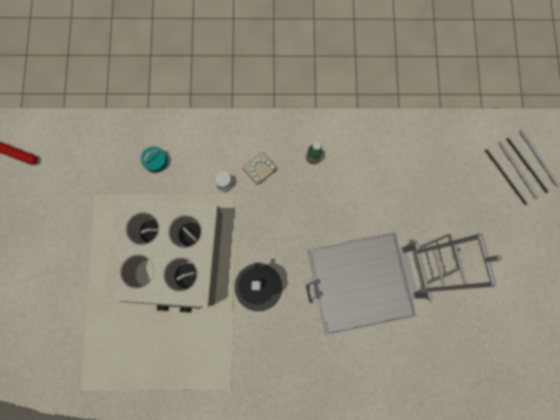

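View pics/side0.png

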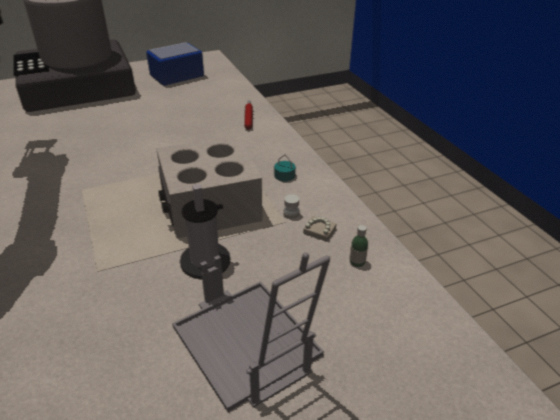

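The top view shows the bath at about (170,255), with pots in three wells (lower-left is empty). The stand with the hook is at (257,287), the tray at (362,283), and the frame is open to the right, over (455,263). The turquoise decoy and the bystanders are along the upper edge, near row 160. Next I'll enlarge these areas.

```bash
python3 - <<'E'
import cv2
a=cv2.imread("pics/top0.png")
def crop(x,y,w,h,k,out):
    c=cv2.resize(a[y:y+h,x:x+w],None,fx=k,fy=k,interpolation=cv2.INTER_CUBIC)
    for i in range(0,w,10):
        cv2.line(c,(i*k,0),(i*k,6 if i%50 else 14),(0,0,255),1)
        if i%20==0: cv2.putText(c,str(x+i),(i*k,24),0,.4,(0,0,255),1)
    for j in range(0,h,10):
        cv2.line(c,(0,j*k),(6,j*k),(0,0,255),1)
        if j%20==0: cv2.putText(c,str(y+j),(8,j*k+4),0,.4,(0,0,255),1)
    cv2.imwrite(out,c)
crop(110,190,190,130,4,"pics/c1.png"); crop(300,220,200,120,4,"pics/c2.png")
E
```

```text
(no output)
```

View pics/c1.png

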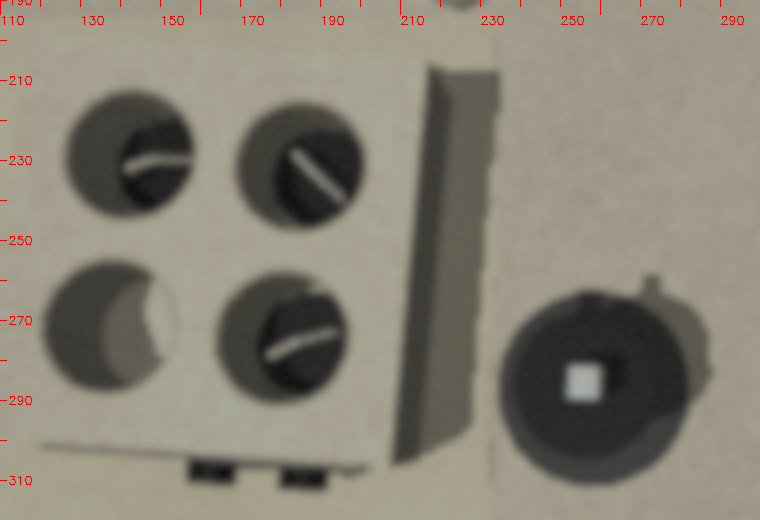

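View pics/c2.png

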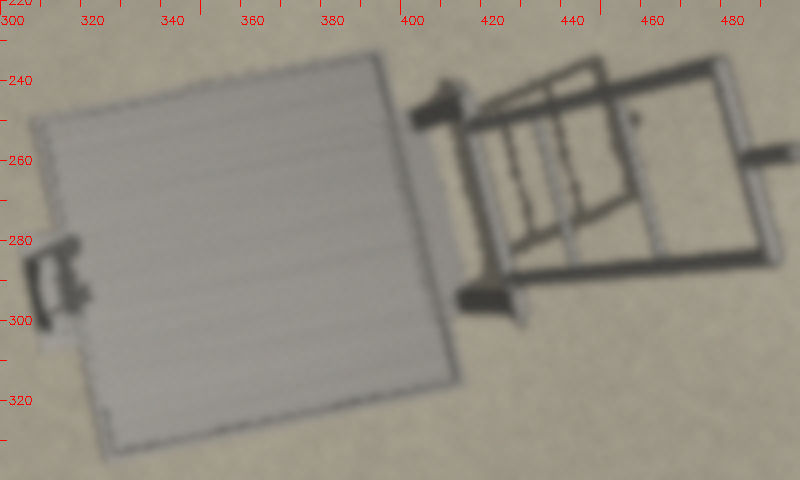

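The crops give these positions:
- **Loops:** from (142,232) to (158,229), (182,227) to (195,240), and (177,279) to (194,272).
- **Handle:** top at (255.5,285.5).
- **Tray corners:** (308,250), (394,233), (414,315) and (327,333).

I still need the hook's tab direction, so I'll brighten the image around the stand.

```bash
cat > h.py <<'E'
import numpy as np, cv2
from bench import observe, vision
from scipy.spatial.transform import Rotation as R
TOP=(459.5336,275.8988,209.0912,np.array([[-0.0047,-0.984,0.1784,0.4896],[-0.9999,0.002,-0.015,-0.0248],[0.0144,-0.1784,-0.9838,0.9728]]))
SIDE=(495.9943,273.8202,209.5278,np.array([[0.9227,-0.2327,0.3075,0.3475],[-0.3856,-0.5598,0.7335,-0.7239],[0.0014,-0.7953,-0.6062,0.6812]]))
def pt(u,v,z,C=TOP):
    f,cx,cy,M=C; d=M[:,:3]@np.array([(u-cx)/f,(v-cy)/f,1]); o=M[:,3]
    return o+d*(z-o[2])/d[2]
def px(p,C=TOP):
    f,cx,cy,M=C; q=M[:,:3].T@(np.array(p)-M[:,3]); return np.array([cx+f*q[0]/q[2],cy+f*q[1]/q[2]])
def rel(target,yaw=None,tilt=None):
    """translation & angular shares from measured pose to target TCP pos, tool down, tool-y at world angle yaw"""
    s=observe(); r=R.from_quat(s["eef_rot"]); t=r.inv().apply(np.array(target)-s["tcp_pos"])/0.15
    y=r.apply([0,1,0]); print("tcp",np.round(s["tcp_pos"],4),"tooly ang",np.round(np.arctan2(y[1],y[0]),4),"z",np.round(r.apply([0,0,1]),3),"trans",np.round(t,3))
    if yaw is not None:
        Y=np.array([np.cos(yaw),np.sin(yaw),0]);Z=np.array([0,0,-1.]);X=np.cross(Y,Z)
        print("ang",np.round((r.inv()*R.from_matrix(np.c_[X,Y,Z])).as_rotvec()/0.5,3))
E
python3 - <<'E'
from h import *
for n,u,v,z in [("handle",255.5,285.5,.182),("wUL",142,228.5,.115),("wUR",185,231.5,.115),("wLL",137,272,.115),("wLR",180,275,.115),
 ("tA",308,250,.012),("tB",394,233,.012),("tC",414,315,.012),("tD",327,333,.012)]: print(n,np.round(pt(u,v,z),4))
for n,a,b in [("UL",(142,232),(157,229.5)),("UR",(182.5,227.5),(195.5,240)),("LR",(177,279),(194,272.5))]:
    p,q=pt(*a,.068),pt(*b,.068); print(n,np.round(p,4),np.round(q,4),np.round((p+q)/2,4),"len",np.linalg.norm(p-q).round(3),"ang",np.arctan2(*(q-p)[1::-1]).round(2))
a=cv2.imread("pics/top0.png")[250:325,225:300]; b=cv2.imread("pics/side0.png")[180:280,150:250]
f=lambda c:cv2.resize(np.clip(255*(c/255.)**.5,0,255).astype('uint8'),(400,400),interpolation=cv2.INTER_CUBIC)
cv2.imwrite("pics/c3.png",np.hstack([f(a),f(b)]))
E
```

```text
handle [ 0.5013 -0.0016  0.182 ]
wUL [0.6087 0.2134 0.115 ]
wUR [0.6028 0.1328 0.115 ]
wLL [0.5278 0.2188 0.115 ]
wLR [0.522  0.1395 0.115 ]
tA [ 0.5766 -0.1063  0.012 ]
tB [ 0.612  -0.2888  0.012 ]
tC [ 0.4427 -0.3214  0.012 ]
tD [ 0.4081 -0.142   0.012 ]
UL [0.6082 0.2261 0.068 ] [0.6131 0.1968 0.068 ] [0.6107 0.2115 0.068 ] len 0.03 ang -1.41
UR [0.617  0.1466 0.068 ] [0.592  0.1203 0.068 ] [0.6045 0.1335 0.068 ] len 0.036 ang -2.33
LR [0.5161 0.1541 0.068 ] [0.5285 0.1215 0.068 ] [0.5223 0.1378 0.068 ] len 0.035 ang -1.21
```

View pics/c3.png

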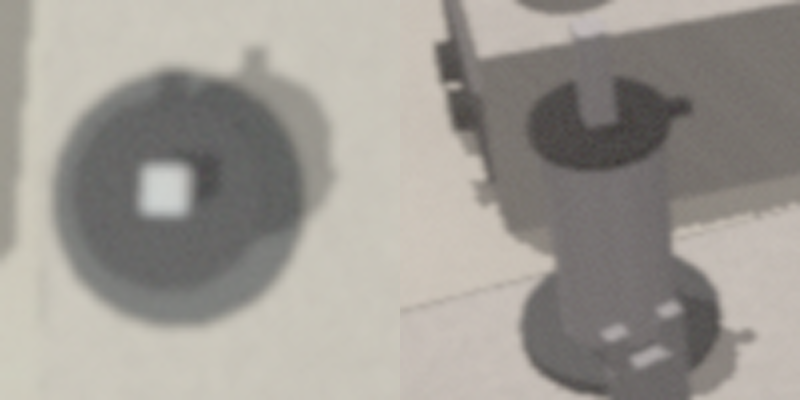

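The tab points to world +x, so hook yaw is about 0. I'll write a planner that chains waypoints into call numbers.

```bash
cat >> h.py <<'E'
def Rt(yaw):
    Y=np.array([np.cos(yaw),np.sin(yaw),0]);Z=np.array([0,0,-1.]);return R.from_matrix(np.c_[np.cross(Y,Z),Y,Z])
def plan(wps,start=None):
    """wps: list of (x,y,z,yaw): tool down, tool y at world angle yaw. prints shares per call"""
    s=observe(); r=R.from_quat(s["eef_rot"]); p=s["tcp_pos"]; y=r.apply([0,1,0])
    print("t",round(float(s["clock"]),2),"tcp",np.round(p,4),"yaw",np.arctan2(y[1],y[0]).round(3),"rz",r.apply([0,0,1]).round(3),"F",np.round(s["force"],1),"open",np.round(s["opening"],3),"gf",np.round(s["grasp_force"],1))
    if start is not None: p=np.array(start[:3]); r=Rt(start[3])
    for w in wps:
        q=Rt(w[3]); t=r.inv().apply(np.array(w[:3])-p)/.15; a=(r.inv()*q).as_rotvec()/.5
        print(w,"T",np.round(t,2),"A",np.round(a,2),"" if max(abs(t).max(),abs(a).max())<=1 else "TOO BIG"); 
        t=np.round(t,2);a=np.round(a,2); p=p+r.apply(t*.15); r=r*R.from_rotvec(a*.5)
E
python3 - <<'E'
from h import *
print("collar c px",px((.5013,-.0016,.131)),"tab px seen",(225+172/5.33,250+78/5.33), "tab dir",pt(225+172/5.33,250+80/5.33,.131)-[.5013,-.0016,.131])
print("peak UL",pt(149.2,229.5,.082).round(4),"UR",pt(189,233.5,.082).round(4),"LR",pt(185,274.5,.082).round(4))
plan([(.27,.54,.25,1.0),(.37,.43,.25,.6),(.45,.31,.25,.25),(.49,.17,.25,0),(.50,.05,.25,0),(.5013,-.0016,.22,0)])
E
```

```text
collar c px [256.31117358 285.89813299] tab px seen (257.27016885553473, 264.6341463414634) tab dir [ 0.03754232 -0.00163195  0.        ]
peak UL [0.6113 0.2085 0.082 ] UR [0.6032 0.131  0.082 ] LR [0.5242 0.1363 0.082 ]
t 0.1 tcp [0.1599 0.6293 0.2256] yaw 1.322 rz [-0.    -0.002 -1.   ] F [-0.9 -0.4  0.4] open 1.0 gf 0.0
(0.27, 0.54, 0.25, 1.0) T [-0.86 -0.4  -0.16] A [-0.    0.    0.64] 
(0.37, 0.43, 0.25, 0.6) T [-0.95 -0.26 -0.  ] A [-0.   0.   0.8] 
(0.45, 0.31, 0.25, 0.25) T [-0.96 -0.01  0.  ] A [-0.   0.   0.7] 
(0.49, 0.17, 0.25, 0) T [-0.97  0.03  0.  ] A [-0.   0.   0.5] 
(0.5, 0.05, 0.25, 0) T [-0.8   0.06  0.  ] A [-0.  0.  0.] 
(0.5013, -0.0016, 0.22, 0) T [-0.35  0.01  0.21] A [-0.  0.  0.]
```

Request:
drive_tool --increments '[{"translation": [-0.86,-0.4,-0.16],"angular": [0,0,0.64],"hand": 1},{"translation": [-0.86,-0.4,-0.16],"angular": [0,0,0.64],"hand": 1},{"translation": [-0.86,-0.4,-0.16],"angular": [0,0,0.64],"hand": 1},{"translation": [-0.86,-0.4,-0.16],"angular": [0,0,0.64],"hand": 1},{"translation": [-0.86,-0.4,-0.16],"angular": [0,0,0.64],"hand": 1}]'

```text
clock: 0.52
tcp_pos: [0.2773, 0.5355, 0.2516]
eef_rot: [0.286, 0.958, -0.0, 0.003]
force: [0.3, -0.6, 0.5]
opening: 0.997
grasp_force: 0.0
```

Request:
drive_tool --increments '[{"translation": [-0.95,-0.26,0],"angular": [0,0,0.8],"hand": 1},{"translation": [-0.95,-0.26,0],"angular": [0,0,0.8],"hand": 1},{"translation": [-0.95,-0.26,0],"angular": [0,0,0.8],"hand": 1},{"translation": [-0.95,-0.26,0],"angular": [0,0,0.8],"hand": 1},{"translation": [-0.95,-0.26,0],"angular": [0,0,0.8],"hand": 1}]'

```text
clock: 0.93
tcp_pos: [0.3741, 0.4249, 0.2505]
eef_rot: [0.47, 0.882, -0.001, 0.002]
force: [-0.1, -0.5, 0.0]
opening: 1.0
grasp_force: 0.0
```

Request:
drive_tool --increments '[{"translation": [-0.96,-0.01,0],"angular": [0,0,0.7],"hand": 1},{"translation": [-0.96,-0.01,0],"angular": [0,0,0.7],"hand": 1},{"translation": [-0.96,-0.01,0],"angular": [0,0,0.7],"hand": 1},{"translation": [-0.96,-0.01,0],"angular": [0,0,0.7],"hand": 1},{"translation": [-0.96,-0.01,0],"angular": [0,0,0.7],"hand": 1}]'

```text
clock: 1.35
tcp_pos: [0.4523, 0.3063, 0.2506]
eef_rot: [0.616, 0.788, -0.001, 0.001]
force: [0.5, -0.0, -0.3]
opening: 1.0
grasp_force: 0.0
```

Request:
drive_tool --increments '[{"translation": [-0.97,0.03,0],"angular": [0,0,0.5],"hand": 1},{"translation": [-0.97,0.03,0],"angular": [0,0,0.5],"hand": 1},{"translation": [-0.97,0.03,0],"angular": [0,0,0.5],"hand": 1},{"translation": [-0.97,0.03,0],"angular": [0,0,0.5],"hand": 1},{"translation": [-0.97,0.03,0],"angular": [0,0,0.5],"hand": 1}]'

```text
clock: 1.77
tcp_pos: [0.4912, 0.167, 0.2507]
eef_rot: [0.709, 0.706, -0.001, 0.001]
force: [-0.3, 0.1, 0.9]
opening: 0.999
grasp_force: 0.0
```

Request:
drive_tool --increments '[{"translation": [-0.8,0.06,0],"hand": 1},{"translation": [-0.8,0.06,0],"hand": 1},{"translation": [-0.8,0.06,0],"hand": 1},{"translation": [-0.8,0.06,0],"hand": 1},{"translation": [-0.8,0.06,0],"hand": 1}]'

```text
invalid input
```

Request:
drive_tool --increments '[{"translation": [-0.35,0.01,0.21],"hand": 1},{"translation": [-0.35,0.01,0.21],"hand": 1},{"translation": [-0.35,0.01,0.21],"hand": 1},{"translation": [-0.35,0.01,0.21],"hand": 1}]'

```text
invalid input
```

```bash
python3 - <<'E'
from h import *
plan([(.5013,-.0016,.146,-.02)])
E
```

```text
t 1.77 tcp [0.4912 0.167  0.2507] yaw -0.004 rz [ 0.001 -0.002 -1.   ] F [-0.3  0.1  0.9] open 0.999 gf 0.0
(0.5013, -0.0016, 0.146, -0.02) T [-1.12  0.07  0.7 ] A [0.   0.   0.03] TOO BIG
```

Request:
drive_tool --increments '[{"translation": [-0.8,0.06,0],"angular": [0,0,0.03],"hand": 1},{"translation": [-0.8,0.06,0],"angular": [0,0,0.03],"hand": 1},{"translation": [-0.8,0.06,0],"angular": [0,0,0.03],"hand": 1},{"translation": [-0.8,0.06,0],"angular": [0,0,0.03],"hand": 1},{"translation": [-0.8,0.06,0],"angular": [0,0,0.03],"hand": 1}]'

```text
clock: 2.18
tcp_pos: [0.4995, 0.0519, 0.2505]
eef_rot: [0.712, 0.702, 0.0, -0.001]
force: [-0.0, 0.9, -1.2]
opening: 0.999
grasp_force: 0.0
```

Request:
drive_tool --increments '[{"translation": [-0.32,0.01,0.2],"angular": [0,0,0],"hand": 1},{"translation": [-0.32,0.01,0.2],"angular": [0,0,0],"hand": 1},{"translation": [-0.32,0.01,0.2],"angular": [0,0,0],"hand": 1},{"translation": [-0.32,0.01,0.2],"angular": [0,0,0],"hand": 1}]'

```text
clock: 2.52
tcp_pos: [0.5004, 0.0065, 0.2201]
eef_rot: [0.71, 0.704, 0.0, -0.001]
force: [0.6, 0.9, -1.0]
opening: 1.0
grasp_force: 0.0
```

```bash
python3 - <<'E'
from h import *
plan([(.5013,-.0016,.146,-.02)])
E
```

```text
t 2.52 tcp [0.5004 0.0065 0.2201] yaw -0.009 rz [-0.002  0.002 -1.   ] F [ 0.6  0.9 -1. ] open 1.0 gf 0.0
(0.5013, -0.0016, 0.146, -0.02) T [-0.05  0.01  0.49] A [-0.   -0.    0.02]
```

Request:
drive_tool --increments '[{"translation": [0,0.01,0.25],"angular": [0,0,0],"hand": 1},{"translation": [0,0.01,0.25],"angular": [0,0,0],"hand": 1}]'

```text
clock: 2.68
tcp_pos: [0.4995, 0.0076, 0.1795]
eef_rot: [0.71, 0.705, -0.002, -0.004]
force: [-1.4, 1.2, -1.2]
opening: 1.004
grasp_force: 0.0
```

```bash
python3 - <<'E'
from h import *
plan([(.5013,-.0016,.146,-.01)])
E
```

```text
t 2.68 tcp [0.4995 0.0076 0.1795] yaw -0.007 rz [-0.008  0.002 -1.   ] F [-1.4  1.2 -1.2] open 1.004 gf 0.0
(0.5013, -0.0016, 0.146, -0.01) T [-0.06  0.01  0.22] A [-0.02 -0.    0.01]
```

Request:
drive_tool --increments '[{"translation": [-0.06,0.01,0],"angular": [-0.02,0,0],"hand": 1},{"translation": [-0.06,0.01,0.22],"angular": [-0.02,0,0],"hand": 1},{"translation": [-0.06,0.01,0.22],"angular": [-0.02,0,0],"hand": 1},{"translation": [-0.06,0.01,0.22],"angular": [-0.02,0,0],"hand": 1}]'

```text
clock: 3.02
tcp_pos: [0.5031, -0.0051, 0.1507]
eef_rot: [0.711, 0.703, 0.003, 0.003]
force: [-0.4, 0.4, 0.2]
opening: 1.005
grasp_force: 0.0
```

```bash
python3 - <<'E'
from h import *
plan([(.5013,-.0016,.146,-.01)])
E
```

```text
t 3.02 tcp [ 0.5031 -0.0051  0.1507] yaw -0.012 rz [ 0.009  0.001 -1.   ] F [-0.4  0.4  0.2] open 1.005 gf 0.0
(0.5013, -0.0016, 0.146, -0.01) T [ 0.02 -0.01  0.03] A [ 0.02 -0.   -0.  ]
```

Request:
drive_tool --increments '[{"translation": [0,0,0.02],"angular": [0,0,0],"hand": 1},{"translation": [0,0,0.02],"angular": [0,0,0],"hand": 1},{"translation": [0,0,0.02],"angular": [0,0,0],"hand": 1},{"translation": [0,0,0.02],"angular": [0,0,0],"hand": 1}]'

```text
clock: 3.35
tcp_pos: [0.5039, -0.0058, 0.1481]
eef_rot: [0.712, 0.703, 0.004, 0.004]
force: [1.0, -0.0, -0.0]
opening: 1.001
grasp_force: 0.0
```

```bash
python3 - <<'E'
from h import *
plan([(.5013,-.0016,.146,-.01)])
E
```

```text
t 3.35 tcp [ 0.5039 -0.0058  0.1481] yaw -0.013 rz [ 0.012  0.    -1.   ] F [ 1. -0. -0.] open 1.001 gf 0.0
(0.5013, -0.0016, 0.146, -0.01) T [ 0.03 -0.02  0.01] A [ 0.02 -0.   -0.01]
```

Request:
drive_tool --increments '[{"translation": [0.03,-0.02,0.01],"angular": [0.02,0,0],"hand": 1},{"translation": [0.03,-0.02,0.01],"angular": [0.02,0,0],"hand": 1},{"translation": [0.03,-0.02,0.01],"angular": [0.02,0,0],"hand": 1},{"translation": [0.03,-0.02,0.01],"angular": [0.02,0,0],"hand": -1},{"translation": [0.03,-0.02,0.01],"angular": [0.02,0,0],"hand": -1},{"translation": [0.03,-0.02,0.01],"angular": [0.02,0,0],"hand": -1},{"translation": [0.03,-0.02,0.01],"angular": [0.02,0,0],"hand": -1},{"translation": [0.03,-0.02,0.01],"angular": [0.02,0,0],"hand": -1},{"translation": [0.03,-0.02,0.01],"angular": [0.02,0,0],"hand": -1},{"translation": [0.03,-0.02,0.01],"angular": [0.02,0,0],"hand": -1},{"translation": [0.03,-0.02,0.01],"angular": [0.02,0,0],"hand": -1},{"translation": [0.03,-0.02,0.01],"angular": [0.02,0,0],"hand": -1}]' --grip_force 40

```text
clock: 4.35
tcp_pos: [0.5004, -0.0014, 0.1456]
eef_rot: [0.712, 0.703, -0.0, 0.0]
force: [0.4, 0.4, 0.7]
opening: 0.404
grasp_force: 0.0
```

```bash
python3 - <<'E'
from h import *
plan([(.5013,-.0016,.146,-.01)])
E
```

```text
t 4.35 tcp [ 0.5004 -0.0014  0.1456] yaw -0.013 rz [-0. -0. -1.] F [0.4 0.4 0.7] open 0.404 gf 0.0
(0.5013, -0.0016, 0.146, -0.01) T [-0.    0.01 -0.  ] A [-0.    0.   -0.01]
```

Good alignment. Finish closing.

Request:
drive_tool --increments '[{"translation": [0,0,0],"angular": [0,0,0],"hand": -1},{"translation": [0,0,0],"angular": [0,0,0],"hand": -1},{"translation": [0,0,0],"angular": [0,0,0],"hand": -1},{"translation": [0,0,0],"angular": [0,0,0],"hand": -1},{"translation": [0,0,0],"angular": [0,0,0],"hand": -1},{"translation": [0,0,0],"angular": [0,0,0],"hand": -1},{"translation": [0,0,0],"angular": [0,0,0],"hand": -1},{"translation": [0,0,0],"angular": [0,0,0],"hand": -1}]'

```text
clock: 5.02
tcp_pos: [0.5006, -0.0014, 0.1457]
eef_rot: [0.712, 0.703, 0.0, 0.0]
force: [0.8, 0.9, -0.2]
opening: 0.145
grasp_force: 40.0
```

```bash
python3 - <<'E'
from h import *
plan([(.5013,-.0016,.146,-.01)])
E
```

```text
t 5.02 tcp [ 0.5006 -0.0014  0.1457] yaw -0.013 rz [ 0. -0. -1.] F [ 0.8  0.9 -0.2] open 0.145 gf 40.0
(0.5013, -0.0016, 0.146, -0.01) T [-0.    0.01 -0.  ] A [ 0.    0.   -0.01]
```

```bash
python3 - <<'E'
from h import *
plan([(.5006,-.0014,.29,-.013),(.502,.129,.29,.36)])
E
```

```text
t 5.02 tcp [ 0.5006 -0.0014  0.1457] yaw -0.013 rz [ 0. -0. -1.] F [ 0.8  0.9 -0.2] open 0.145 gf 40.0
(0.5006, -0.0014, 0.29, -0.013) T [-0.    0.   -0.96] A [0. 0. 0.] 
(0.502, 0.129, 0.29, 0.36) T [ 0.87 -0.   -0.  ] A [ 0.    0.   -0.75]
```

Request:
drive_tool --increments '[{"translation": [0,0,-0.1],"angular": [0,0,0],"hand": -1},{"translation": [0,0,-0.25],"angular": [0,0,0],"hand": -1},{"translation": [0,0,-0.45],"angular": [0,0,0],"hand": -1},{"translation": [0,0,-0.65],"angular": [0,0,0],"hand": -1},{"translation": [0,0,-0.85],"angular": [0,0,0],"hand": -1},{"translation": [0,0,-0.96],"angular": [0,0,0],"hand": -1},{"translation": [0,0,-0.96],"angular": [0,0,0],"hand": -1}]'

```text
clock: 5.6
tcp_pos: [0.5023, -0.0018, 0.2932]
eef_rot: [0.712, 0.702, 0.003, 0.002]
force: [0.3, -0.2, -0.9]
opening: 0.153
grasp_force: 40.0
```

Request:
drive_tool --increments '[{"translation": [0.15,0,0],"angular": [0,0,-0.15],"hand": -1},{"translation": [0.3,0,0],"angular": [0,0,-0.3],"hand": -1},{"translation": [0.45,0,0],"angular": [0,0,-0.45],"hand": -1},{"translation": [0.6,0,0],"angular": [0,0,-0.6],"hand": -1},{"translation": [0.75,0,0],"angular": [0,0,-0.75],"hand": -1},{"translation": [0.87,0,0],"angular": [0,0,-0.75],"hand": -1},{"translation": [0.87,0,0],"angular": [0,0,-0.75],"hand": -1},{"translation": [0.87,0,0],"angular": [0,0,-0.75],"hand": -1},{"translation": [0.87,0,0],"angular": [0,0,-0.75],"hand": -1}]'

```text
clock: 6.35
tcp_pos: [0.5019, 0.1282, 0.2891]
eef_rot: [0.568, 0.823, -0.001, 0.0]
force: [-0.3, -0.2, -1.1]
opening: 0.151
grasp_force: 40.0
```

```bash
python3 - <<'E'
from h import *
plan([(.502,.1293,.189,.36),(.517,.135,.189,.36)])
a=vision.get_image("top")["color"][190:320,110:300,::-1]; b=vision.get_image("side")["color"][80:280,140:340,::-1]
cv2.imwrite("pics/c4.png",np.hstack([cv2.resize(a,(438,300),interpolation=3),cv2.resize(b,(300,300),interpolation=3)]))
E
```

```text
t 6.35 tcp [0.5019 0.1282 0.2891] yaw 0.362 rz [-0.001 -0.002 -1.   ] F [-0.3 -0.2 -1.1] open 0.151 gf 40.0
(0.502, 0.1293, 0.189, 0.36) T [0.01 0.   0.67] A [-0.  0.  0.] 
(0.517, 0.135, 0.189, 0.36) T [-0.    0.11 -0.  ] A [-0.  0.  0.]
```

View pics/c4.png

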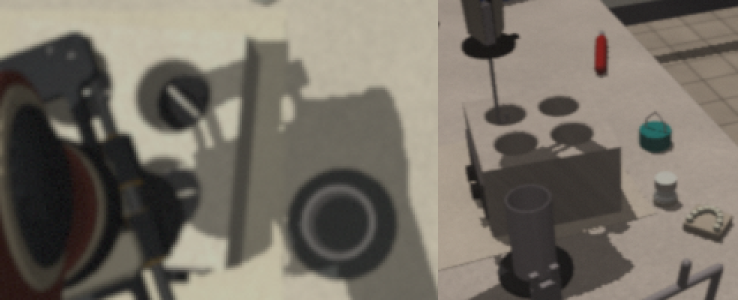

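The hook hangs straight over the lower-right well, and its bottom at crop (498,122) fits its expected height. I'll descend.

Request:
drive_tool --increments '[{"translation": [0.01,0,0.15],"angular": [0,0,0],"hand": -1},{"translation": [0.01,0,0.3],"angular": [0,0,0],"hand": -1},{"translation": [0.01,0,0.4],"angular": [0,0,0],"hand": -1},{"translation": [0.01,0,0.48],"angular": [0,0,0],"hand": -1},{"translation": [0.01,0,0.54],"angular": [0,0,0],"hand": -1},{"translation": [0.01,0,0.6],"angular": [0,0,0],"hand": -1},{"translation": [0.01,0,0.64],"angular": [0,0,0],"hand": -1},{"translation": [0.01,0,0.67],"angular": [0,0,0],"hand": -1},{"translation": [0.01,0,0.67],"angular": [0,0,0],"hand": -1},{"translation": [0.01,0,0.67],"angular": [0,0,0],"hand": -1},{"translation": [0.01,0,0.67],"angular": [0,0,0],"hand": -1}]'

```text
clock: 7.37
tcp_pos: [0.502, 0.1306, 0.1897]
eef_rot: [0.568, 0.823, 0.0, 0.0]
force: [0.5, -0.8, 0.3]
opening: 0.148
grasp_force: 40.0
```

```bash
python3 - <<'E'
from h import *
plan([(.517,.135,.189,.36)])
print(observe()["ft_torque"])
E
```

```text
t 7.37 tcp [0.502  0.1306 0.1897] yaw 0.362 rz [ 0.001  0.    -1.   ] F [ 0.5 -0.8  0.3] open 0.148 gf 40.0
(0.517, 0.135, 0.189, 0.36) T [-0.01  0.1   0.  ] A [0. 0. 0.] 
[-0.05592585  0.0474384   0.01203737]
```

Request:
drive_tool --increments '[{"translation": [0,0.03,0],"angular": [0,0,0],"hand": -1},{"translation": [-0.01,0.06,0],"angular": [0,0,0],"hand": -1},{"translation": [-0.01,0.09,0],"angular": [0,0,0],"hand": -1},{"translation": [-0.01,0.105,0],"angular": [0,0,0],"hand": -1},{"translation": [-0.01,0.105,0],"angular": [0,0,0],"hand": -1},{"translation": [-0.01,0.105,0],"angular": [0,0,0],"hand": -1}]'

```text
clock: 7.87
tcp_pos: [0.5169, 0.1347, 0.189]
eef_rot: [0.568, 0.823, -0.0, -0.0]
force: [-0.1, -0.7, -0.6]
opening: 0.148
grasp_force: 40.0
```

```bash
python3 - <<'E'
from h import *
plan([(.517,.135,.33,.36)])
print(observe()["ft_torque"])
E
```

```text
t 7.87 tcp [0.5169 0.1347 0.189 ] yaw 0.362 rz [-0. -0. -1.] F [-0.1 -0.7 -0.6] open 0.148 gf 40.0
(0.517, 0.135, 0.33, 0.36) T [ 0.    0.   -0.94] A [-0.  0.  0.] 
[-0.03493466  0.07178578 -0.02789812]
```

Request:
drive_tool --increments '[{"translation": [0,0,-0.04],"angular": [0,0,0],"hand": -1},{"translation": [0,0,-0.08],"angular": [0,0,0],"hand": -1},{"translation": [0,0,-0.14],"angular": [0,0,0],"hand": -1},{"translation": [0,0,-0.22],"angular": [0,0,0],"hand": -1},{"translation": [0,0,-0.3],"angular": [0,0,0],"hand": -1},{"translation": [0,0,-0.4],"angular": [0,0,0],"hand": -1},{"translation": [0,0,-0.5],"angular": [0,0,0],"hand": -1},{"translation": [0,0,-0.6],"angular": [0,0,0],"hand": -1},{"translation": [0,0,-0.7],"angular": [0,0,0],"hand": -1},{"translation": [0,0,-0.8],"angular": [0,0,0],"hand": -1},{"translation": [0,0,-0.88],"angular": [0,0,0],"hand": -1},{"translation": [0,0,-0.93],"angular": [0,0,0],"hand": -1}]'

```text
clock: 8.87
tcp_pos: [0.5172, 0.1346, 0.331]
eef_rot: [0.568, 0.823, 0.001, 0.001]
force: [0.4, 0.5, -1.9]
opening: 0.144
grasp_force: 40.0
```

```bash
python3 - <<'E'
from h import *
plan([])
a=vision.get_image("top")["color"][150:350,60:300,::-1]; b=vision.get_image("side")["color"][20:240,120:340,::-1]
cv2.imwrite("pics/c5.png",np.hstack([cv2.resize(a,(360,300),interpolation=3),cv2.resize(b,(400,300),interpolation=3)]))
E
```

```text
t 8.87 tcp [0.5172 0.1346 0.331 ] yaw 0.362 rz [ 0.003  0.001 -1.   ] F [ 0.4  0.5 -1.9] open 0.144 gf 40.0
```

View pics/c5.png

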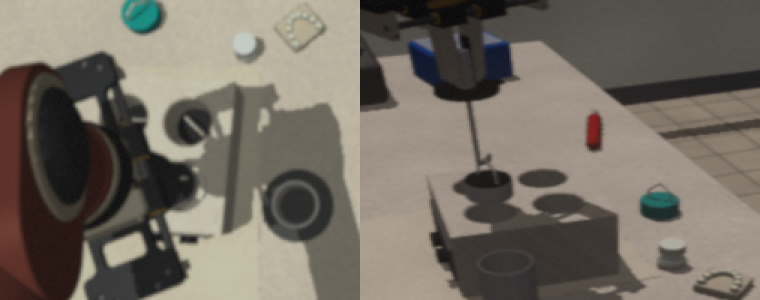

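The pot hangs by its loop over the bath, at side-crop (487,187). I'll carry it to the tray.

```bash
python3 - <<'E'
from h import *
plan([(.525,.0,.335,.36),(.535,-.13,.335,.28),(.5451,-.2465,.335,.19),(.5451,-.2465,.20,.19)])
E
```

```text
t 8.97 tcp [0.5174 0.1347 0.3304] yaw 0.362 rz [ 0.003  0.001 -1.   ] F [-0.5 -0.2 -1.3] open 0.144 gf 40.0
(0.525, 0.0, 0.335, 0.36) T [-0.86 -0.27 -0.03] A [0.01 0.   0.  ] 
(0.535, -0.13, 0.335, 0.28) T [-0.83 -0.25 -0.  ] A [-0.    0.    0.16] 
(0.5451, -0.2465, 0.335, 0.19) T [-0.77 -0.15 -0.  ] A [-0.    0.    0.18] 
(0.5451, -0.2465, 0.2, 0.19) T [0.  0.  0.9] A [-0.  0.  0.]
```

Request:
drive_tool --increments '[{"translation": [-0.05,-0.02,-0.03],"angular": [0,0,0],"hand": -1},{"translation": [-0.12,-0.04,-0.03],"angular": [0,0,0],"hand": -1},{"translation": [-0.22,-0.07,-0.03],"angular": [0,0,0],"hand": -1},{"translation": [-0.34,-0.11,-0.03],"angular": [0,0,0],"hand": -1},{"translation": [-0.47,-0.15,-0.03],"angular": [0,0,0],"hand": -1},{"translation": [-0.6,-0.19,-0.03],"angular": [0,0,0],"hand": -1},{"translation": [-0.73,-0.23,-0.03],"angular": [0,0,0],"hand": -1},{"translation": [-0.86,-0.27,-0.03],"angular": [0,0,0],"hand": -1}]'

```text
clock: 9.63
tcp_pos: [0.5239, -0.0029, 0.3325]
eef_rot: [0.569, 0.822, -0.001, -0.0]
force: [0.8, 0.3, -1.6]
opening: 0.15
grasp_force: 40.0
```

Request:
drive_tool --increments '[{"translation": [-0.13,-0.04,0],"angular": [0,0,0.02],"hand": -1},{"translation": [-0.26,-0.08,0],"angular": [0,0,0.05],"hand": -1},{"translation": [-0.39,-0.12,0],"angular": [0,0,0.08],"hand": -1},{"translation": [-0.52,-0.16,0],"angular": [0,0,0.1],"hand": -1},{"translation": [-0.65,-0.2,0],"angular": [0,0,0.13],"hand": -1},{"translation": [-0.75,-0.23,0],"angular": [0,0,0.16],"hand": -1},{"translation": [-0.83,-0.25,0],"angular": [0,0,0.16],"hand": -1}]'

```text
clock: 10.22
tcp_pos: [0.5324, -0.1334, 0.3325]
eef_rot: [0.602, 0.798, -0.001, -0.0]
force: [0.7, 0.2, -1.3]
opening: 0.15
grasp_force: 40.0
```

Request:
drive_tool --increments '[{"translation": [-0.1,-0.02,0],"angular": [0,0,0.03],"hand": -1},{"translation": [-0.2,-0.04,0],"angular": [0,0,0.06],"hand": -1},{"translation": [-0.3,-0.06,0],"angular": [0,0,0.09],"hand": -1},{"translation": [-0.4,-0.08,0],"angular": [0,0,0.12],"hand": -1},{"translation": [-0.5,-0.1,0],"angular": [0,0,0.15],"hand": -1},{"translation": [-0.59,-0.12,0],"angular": [0,0,0.18],"hand": -1},{"translation": [-0.66,-0.13,0],"angular": [0,0,0.18],"hand": -1},{"translation": [-0.72,-0.14,0],"angular": [0,0,0.18],"hand": -1},{"translation": [-0.76,-0.15,0],"angular": [0,0,0.18],"hand": -1},{"translation": [-0.77,-0.15,0],"angular": [0,0,0.18],"hand": -1},{"translation": [-0.77,-0.15,0],"angular": [0,0,0.18],"hand": -1},{"translation": [-0.77,-0.15,0],"angular": [0,0,0.18],"hand": -1}]'

```text
clock: 11.22
tcp_pos: [0.5444, -0.2464, 0.3331]
eef_rot: [0.636, 0.772, 0.0, -0.0]
force: [0.2, -0.4, -1.4]
opening: 0.145
grasp_force: 40.0
```

Request:
drive_tool --increments '[{"translation": [0,0,0.08],"angular": [0,0,0],"hand": -1},{"translation": [0,0,0.18],"angular": [0,0,0],"hand": -1},{"translation": [0,0,0.28],"angular": [0,0,0],"hand": -1},{"translation": [0,0,0.38],"angular": [0,0,0],"hand": -1},{"translation": [0,0,0.48],"angular": [0,0,0],"hand": -1},{"translation": [0,0,0.58],"angular": [0,0,0],"hand": -1},{"translation": [0,0,0.67],"angular": [0,0,0],"hand": -1},{"translation": [0,0,0.75],"angular": [0,0,0],"hand": -1},{"translation": [0,0,0.81],"angular": [0,0,0],"hand": -1},{"translation": [0,0,0.85],"angular": [0,0,0],"hand": -1},{"translation": [0,0,0.85],"angular": [0,0,0],"hand": -1},{"translation": [0,0,0.85],"angular": [0,0,0],"hand": -1}]'

```text
clock: 12.22
tcp_pos: [0.5445, -0.247, 0.2059]
eef_rot: [0.636, 0.772, 0.0, 0.0]
force: [-0.5, 0.4, -1.0]
opening: 0.151
grasp_force: 40.0
```

```bash
python3 - <<'E'
from h import *
plan([(.5451,-.2465,.179,.19)])
a=vision.get_image("top")["color"][190:350,290:510,::-1]; b=vision.get_image("side")["color"][220:420,120:380,::-1]
cv2.imwrite("pics/c6.png",np.hstack([cv2.resize(a,(400,300),interpolation=3),cv2.resize(b,(400,300),interpolation=3)]))
E
```

```text
t 12.22 tcp [ 0.5445 -0.247   0.2059] yaw 0.192 rz [ 0. -0. -1.] F [-0.5  0.4 -1. ] open 0.151 gf 40.0
(0.5451, -0.2465, 0.179, 0.19) T [0.   0.   0.18] A [0. 0. 0.]
```

View pics/c6.png

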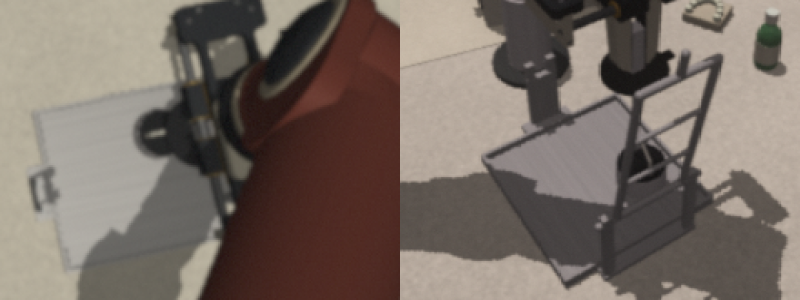

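The pot hangs just above the tray's far corner, and the frame is still upright. I'll lower it, unhook and rise.

Request:
drive_tool --increments '[{"translation": [0,0,0.04],"angular": [0,0,0],"hand": -1},{"translation": [0,0,0.07],"angular": [0,0,0],"hand": -1},{"translation": [0,0,0.1],"angular": [0,0,0],"hand": -1},{"translation": [0,0,0.13],"angular": [0,0,0],"hand": -1},{"translation": [0,0,0.16],"angular": [0,0,0],"hand": -1},{"translation": [0,0,0.18],"angular": [0,0,0],"hand": -1},{"translation": [0,0,0.18],"angular": [0,0,0],"hand": -1},{"translation": [0,0,0.18],"angular": [0,0,0],"hand": -1}]'

```text
clock: 12.98
tcp_pos: [0.5442, -0.2472, 0.1784]
eef_rot: [0.636, 0.772, -0.0, -0.0]
force: [-0.1, 0.3, -0.9]
opening: 0.144
grasp_force: 40.0
```

Request:
drive_tool --increments '[{"translation": [0,-0.02,0],"angular": [0,0,0],"hand": -1},{"translation": [0,-0.05,0],"angular": [0,0,0],"hand": -1},{"translation": [0,-0.08,0],"angular": [0,0,0],"hand": -1},{"translation": [0,-0.11,0],"angular": [0,0,0],"hand": -1},{"translation": [0,-0.12,0],"angular": [0,0,0],"hand": -1},{"translation": [0,-0.12,0],"angular": [0,0,0],"hand": -1},{"translation": [0,-0.12,0],"angular": [0,0,0],"hand": -1}]'

```text
clock: 13.57
tcp_pos: [0.5266, -0.2507, 0.1788]
eef_rot: [0.636, 0.772, 0.0, 0.0]
force: [0.2, 0.2, -0.4]
opening: 0.146
grasp_force: 40.0
```

```bash
python3 - <<'E'
from h import *
plan([(.527,-.25,.31,.19)])
E
```

```text
t 13.57 tcp [ 0.5266 -0.2507  0.1788] yaw 0.192 rz [ 0. -0. -1.] F [ 0.2  0.2 -0.4] open 0.146 gf 40.0
(0.527, -0.25, 0.31, 0.19) T [ 0.    0.   -0.87] A [0. 0. 0.]
```

Request:
drive_tool --increments '[{"translation": [0,0,-0.1],"angular": [0,0,0],"hand": -1},{"translation": [0,0,-0.25],"angular": [0,0,0],"hand": -1},{"translation": [0,0,-0.4],"angular": [0,0,0],"hand": -1},{"translation": [0,0,-0.6],"angular": [0,0,0],"hand": -1},{"translation": [0,0,-0.8],"angular": [0,0,0],"hand": -1},{"translation": [0,0,-0.85],"angular": [0,0,0],"hand": -1},{"translation": [0,0,-0.85],"angular": [0,0,0],"hand": -1},{"translation": [0,0,-0.85],"angular": [0,0,0],"hand": -1}]'

```text
clock: 14.23
tcp_pos: [0.5263, -0.2502, 0.3054]
eef_rot: [0.636, 0.772, 0.0, -0.001]
force: [-0.4, 0.4, -1.6]
opening: 0.148
grasp_force: 40.0
```

```bash
python3 - <<'E'
from h import *
plan([(.54,-.115,.30,-.1),(.56,.025,.30,-.45),(.588,.1477,.30,-.76)])
a=vision.get_image("top")["color"][200:310,110:300,::-1]; b=vision.get_image("side")["color"][240:420,150:370,::-1]
cv2.imwrite("pics/c7.png",np.hstack([cv2.resize(a,(415,240),interpolation=3),cv2.resize(b,(293,240),interpolation=3)]))
E
```

```text
t 14.23 tcp [ 0.5263 -0.2502  0.3054] yaw 0.192 rz [-0.001  0.001 -1.   ] F [-0.4  0.4 -1.6] open 0.148 gf 40.0
(0.54, -0.115, 0.3, -0.1) T [0.87 0.26 0.04] A [-0.   -0.    0.58] 
(0.56, 0.025, 0.3, -0.45) T [ 0.94  0.04 -0.  ] A [-0.  -0.   0.7] 
(0.588, 0.1477, 0.3, -0.76) T [ 0.82 -0.18 -0.  ] A [-0.   -0.    0.62]
```

View pics/c7.png

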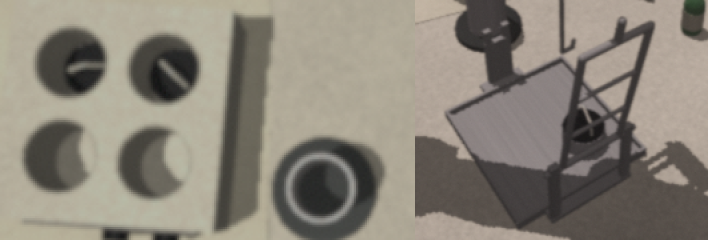

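The first pot stands upright in the tray at side-crop (583,125). The other two haven't moved. On to the upper-right well.

Request:
drive_tool --increments '[{"translation": [0.2,0.06,0.04],"angular": [0,0,0.14],"hand": -1},{"translation": [0.4,0.12,0.04],"angular": [0,0,0.28],"hand": -1},{"translation": [0.6,0.18,0.04],"angular": [0,0,0.42],"hand": -1},{"translation": [0.8,0.24,0.04],"angular": [0,0,0.58],"hand": -1},{"translation": [0.87,0.26,0.04],"angular": [0,0,0.58],"hand": -1}]'

```text
clock: 14.75
tcp_pos: [0.5402, -0.1082, 0.2977]
eef_rot: [0.739, 0.674, 0.0, -0.003]
force: [0.0, 0.1, -1.2]
opening: 0.148
grasp_force: 40.0
```

Request:
drive_tool --increments '[{"translation": [0.2,0.01,0],"angular": [0,0,0.15],"hand": -1},{"translation": [0.4,0.02,0],"angular": [0,0,0.3],"hand": -1},{"translation": [0.6,0.03,0],"angular": [0,0,0.45],"hand": -1},{"translation": [0.8,0.04,0],"angular": [0,0,0.6],"hand": -1},{"translation": [0.94,0.04,0],"angular": [0,0,0.7],"hand": -1}]'

```text
clock: 15.17
tcp_pos: [0.5594, 0.0279, 0.2983]
eef_rot: [0.846, 0.533, -0.001, -0.001]
force: [0.6, 0.4, 0.0]
opening: 0.151
grasp_force: 40.0
```

Request:
drive_tool --increments '[{"translation": [0.2,-0.04,0],"angular": [0,0,0.15],"hand": -1},{"translation": [0.4,-0.08,0],"angular": [0,0,0.3],"hand": -1},{"translation": [0.6,-0.13,0],"angular": [0,0,0.45],"hand": -1},{"translation": [0.74,-0.16,0],"angular": [0,0,0.6],"hand": -1},{"translation": [0.82,-0.18,0],"angular": [0,0,0.62],"hand": -1},{"translation": [0.82,-0.18,0],"angular": [0,0,0.62],"hand": -1},{"translation": [0.82,-0.18,0],"angular": [0,0,0.62],"hand": -1},{"translation": [0.82,-0.18,0],"angular": [0,0,0.62],"hand": -1}]'

```text
clock: 15.83
tcp_pos: [0.5883, 0.1448, 0.2995]
eef_rot: [0.919, 0.394, -0.001, 0.001]
force: [-0.3, -0.6, -0.7]
opening: 0.151
grasp_force: 40.0
```

```bash
python3 - <<'E'
from h import *
plan([(.588,.1477,.189,-.76)])
E
```

```text
t 15.83 tcp [0.5883 0.1448 0.2995] yaw -0.76 rz [-0.001 -0.002 -1.   ] F [-0.3 -0.6 -0.7] open 0.151 gf 40.0
(0.588, 0.1477, 0.189, -0.76) T [ 0.01 -0.01  0.74] A [ 0.  0. -0.]
```

Request:
drive_tool --increments '[{"translation": [0.01,-0.01,0.15],"angular": [0,0,0],"hand": -1},{"translation": [0.01,-0.01,0.28],"angular": [0,0,0],"hand": -1},{"translation": [0.01,-0.01,0.36],"angular": [0,0,0],"hand": -1},{"translation": [0.01,-0.01,0.36],"angular": [0,0,0],"hand": -1},{"translation": [0.01,-0.01,0.36],"angular": [0,0,0],"hand": -1}]'

```text
clock: 16.25
tcp_pos: [0.5884, 0.1474, 0.2461]
eef_rot: [0.919, 0.394, -0.001, 0.0]
force: [-0.8, -0.2, 0.1]
opening: 0.146
grasp_force: 40.0
```

```bash
python3 - <<'E'
from h import *
plan([(.588,.1477,.189,-.76)])
E
```

```text
t 16.25 tcp [0.5884 0.1474 0.2461] yaw -0.76 rz [-0.001 -0.001 -1.   ] F [-0.8 -0.2  0.1] open 0.146 gf 40.0
(0.588, 0.1477, 0.189, -0.76) T [ 0.   -0.    0.38] A [-0.  0. -0.]
```

Request:
drive_tool --increments '[{"translation": [0,0,0.08],"angular": [0,0,0],"hand": -1},{"translation": [0,0,0.14],"angular": [0,0,0],"hand": -1},{"translation": [0,0,0.2],"angular": [0,0,0],"hand": -1},{"translation": [0,0,0.26],"angular": [0,0,0],"hand": -1},{"translation": [0,0,0.32],"angular": [0,0,0],"hand": -1},{"translation": [0,0,0.38],"angular": [0,0,0],"hand": -1},{"translation": [0,0,0.38],"angular": [0,0,0],"hand": -1},{"translation": [0,0,0.38],"angular": [0,0,0],"hand": -1},{"translation": [0,0,0.38],"angular": [0,0,0],"hand": -1}]'

```text
clock: 17.0
tcp_pos: [0.5889, 0.1493, 0.1894]
eef_rot: [0.919, 0.395, 0.0, 0.0]
force: [0.1, -0.1, 0.0]
opening: 0.151
grasp_force: 40.0
```

```bash
python3 - <<'E'
from h import *
plan([(.5997,.1366,.189,-.76)])
E
```

```text
t 17.0 tcp [0.5889 0.1493 0.1894] yaw -0.758 rz [ 0.001 -0.    -1.   ] F [ 0.1 -0.1  0. ] open 0.151 gf 40.0
(0.5997, 0.1366, 0.189, -0.76) T [-0.01  0.11  0.  ] A [ 0. -0.  0.]
```

Request:
drive_tool --increments '[{"translation": [0,0.03,0],"angular": [0,0,0],"hand": -1},{"translation": [-0.01,0.06,0],"angular": [0,0,0],"hand": -1},{"translation": [-0.01,0.09,0],"angular": [0,0,0],"hand": -1},{"translation": [-0.01,0.11,0],"angular": [0,0,0],"hand": -1},{"translation": [-0.01,0.11,0],"angular": [0,0,0],"hand": -1},{"translation": [-0.01,0.11,0],"angular": [0,0,0],"hand": -1}]'

```text
clock: 17.5
tcp_pos: [0.5997, 0.1365, 0.1892]
eef_rot: [0.919, 0.395, 0.0, 0.0]
force: [0.2, 0.4, -0.5]
opening: 0.148
grasp_force: 40.0
```

Request:
drive_tool --increments '[{"translation": [0,0,-0.04],"angular": [0,0,0],"hand": -1},{"translation": [0,0,-0.08],"angular": [0,0,0],"hand": -1},{"translation": [0,0,-0.14],"angular": [0,0,0],"hand": -1},{"translation": [0,0,-0.22],"angular": [0,0,0],"hand": -1},{"translation": [0,0,-0.3],"angular": [0,0,0],"hand": -1},{"translation": [0,0,-0.4],"angular": [0,0,0],"hand": -1},{"translation": [0,0,-0.5],"angular": [0,0,0],"hand": -1},{"translation": [0,0,-0.6],"angular": [0,0,0],"hand": -1},{"translation": [0,0,-0.7],"angular": [0,0,0],"hand": -1},{"translation": [0,0,-0.8],"angular": [0,0,0],"hand": -1},{"translation": [0,0,-0.9],"angular": [0,0,0],"hand": -1},{"translation": [0,0,-0.96],"angular": [0,0,0],"hand": -1}]'

```text
clock: 18.5
tcp_pos: [0.6, 0.1368, 0.3358]
eef_rot: [0.919, 0.395, 0.002, 0.0]
force: [0.1, -0.7, -1.9]
opening: 0.15
grasp_force: 40.0
```

```bash
python3 - <<'E'
from h import *
plan([(.575,.01,.335,-.4),(.52,-.13,.335,-.05),(.4763,-.2598,.335,.19)])
b=vision.get_image("side")["color"][20:240,120:340,::-1]
cv2.imwrite("pics/c8.png",cv2.resize(b,(300,300),interpolation=3))
E
```

```text
t 18.5 tcp [0.6    0.1368 0.3358] yaw -0.758 rz [ 0.003  0.001 -1.   ] F [ 0.1 -0.7 -1.9] open 0.15 gf 40.0
(0.575, 0.01, 0.335, -0.4) T [-0.73  0.46  0.  ] A [ 0.   -0.   -0.72] 
(0.52, -0.13, 0.335, -0.05) T [-1.    0.02  0.  ] A [ 0.01 -0.   -0.7 ] TOO BIG
(0.4763, -0.2598, 0.335, 0.19) T [-0.88 -0.25  0.  ] A [-0.   -0.   -0.48]
```

View pics/c8.png

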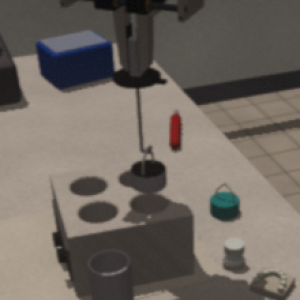

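The second pot is hooked, hanging at crop (148,175). I'll carry it to slot 2.

Request:
drive_tool --increments '[{"translation": [-0.05,0.03,0],"angular": [0,0,-0.04],"hand": -1},{"translation": [-0.13,0.08,0],"angular": [0,0,-0.12],"hand": -1},{"translation": [-0.23,0.14,0],"angular": [0,0,-0.21],"hand": -1},{"translation": [-0.33,0.21,0],"angular": [0,0,-0.31],"hand": -1},{"translation": [-0.43,0.27,0],"angular": [0,0,-0.41],"hand": -1},{"translation": [-0.53,0.33,0],"angular": [0,0,-0.51],"hand": -1},{"translation": [-0.63,0.4,0],"angular": [0,0,-0.61],"hand": -1},{"translation": [-0.73,0.46,0],"angular": [0,0,-0.72],"hand": -1}]'

```text
clock: 19.22
tcp_pos: [0.5738, 0.0091, 0.3328]
eef_rot: [0.832, 0.554, -0.0, -0.0]
force: [0.7, -0.5, -2.0]
opening: 0.148
grasp_force: 40.0
```

Request:
drive_tool --increments '[{"translation": [-0.12,0,0],"angular": [0,0,-0.09],"hand": -1},{"translation": [-0.24,0,0],"angular": [0,0,-0.18],"hand": -1},{"translation": [-0.36,0.01,0],"angular": [0,0,-0.27],"hand": -1},{"translation": [-0.48,0.01,0],"angular": [0,0,-0.36],"hand": -1},{"translation": [-0.6,0.01,0],"angular": [0,0,-0.45],"hand": -1},{"translation": [-0.73,0.02,0],"angular": [0,0,-0.54],"hand": -1},{"translation": [-0.86,0.02,0],"angular": [0,0,-0.63],"hand": -1},{"translation": [-0.99,0.02,0],"angular": [0,0,-0.7],"hand": -1}]'

```text
clock: 19.88
tcp_pos: [0.5188, -0.1289, 0.3329]
eef_rot: [0.723, 0.691, -0.0, -0.0]
force: [0.7, -0.8, -1.9]
opening: 0.151
grasp_force: 40.0
```

Request:
drive_tool --increments '[{"translation": [-0.11,-0.03,0],"angular": [0,0,-0.06],"hand": -1},{"translation": [-0.22,-0.06,0],"angular": [0,0,-0.12],"hand": -1},{"translation": [-0.33,-0.09,0],"angular": [0,0,-0.18],"hand": -1},{"translation": [-0.44,-0.12,0],"angular": [0,0,-0.24],"hand": -1},{"translation": [-0.55,-0.15,0],"angular": [0,0,-0.3],"hand": -1},{"translation": [-0.66,-0.18,0],"angular": [0,0,-0.36],"hand": -1},{"translation": [-0.75,-0.21,0],"angular": [0,0,-0.42],"hand": -1},{"translation": [-0.82,-0.23,0],"angular": [0,0,-0.48],"hand": -1},{"translation": [-0.86,-0.25,0],"angular": [0,0,-0.48],"hand": -1},{"translation": [-0.88,-0.25,0],"angular": [0,0,-0.48],"hand": -1},{"translation": [-0.88,-0.25,0],"angular": [0,0,-0.48],"hand": -1},{"translation": [-0.88,-0.25,0],"angular": [0,0,-0.48],"hand": -1}]'

```text
clock: 20.88
tcp_pos: [0.4761, -0.2573, 0.333]
eef_rot: [0.636, 0.772, 0.0, -0.0]
force: [0.3, 0.7, -2.1]
opening: 0.148
grasp_force: 40.0
```

```bash
python3 - <<'E'
from h import *
plan([(.4763,-.2598,.195,.19)])
E
```

```text
t 20.88 tcp [ 0.4761 -0.2573  0.333 ] yaw 0.193 rz [-0.     0.001 -1.   ] F [ 0.3  0.7 -2.1] open 0.148 gf 40.0
(0.4763, -0.2598, 0.195, 0.19) T [-0.02 -0.    0.92] A [ 0.   -0.    0.01]
```

Request:
drive_tool --increments '[{"translation": [-0.01,0,0.08],"angular": [0,0,0],"hand": -1},{"translation": [-0.01,0,0.18],"angular": [0,0,0],"hand": -1},{"translation": [-0.01,0,0.28],"angular": [0,0,0],"hand": -1},{"translation": [-0.01,0,0.38],"angular": [0,0,0],"hand": -1},{"translation": [-0.01,0,0.48],"angular": [0,0,0],"hand": -1},{"translation": [-0.01,0,0.58],"angular": [0,0,0],"hand": -1},{"translation": [-0.01,0,0.67],"angular": [0,0,0],"hand": -1},{"translation": [-0.01,0,0.75],"angular": [0,0,0],"hand": -1},{"translation": [-0.01,0,0.81],"angular": [0,0,0],"hand": -1},{"translation": [-0.01,0,0.85],"angular": [0,0,0],"hand": -1},{"translation": [-0.01,0,0.85],"angular": [0,0,0],"hand": -1},{"translation": [-0.01,0,0.85],"angular": [0,0,0],"hand": -1}]'

```text
clock: 21.88
tcp_pos: [0.4764, -0.2594, 0.2058]
eef_rot: [0.636, 0.772, 0.0, 0.0]
force: [0.6, -0.3, -1.4]
opening: 0.147
grasp_force: 40.0
```

Request:
drive_tool --increments '[{"translation": [0,0,0.04],"angular": [0,0,0],"hand": -1},{"translation": [0,0,0.07],"angular": [0,0,0],"hand": -1},{"translation": [0,0,0.1],"angular": [0,0,0],"hand": -1},{"translation": [0,0,0.13],"angular": [0,0,0],"hand": -1},{"translation": [0,0,0.16],"angular": [0,0,0],"hand": -1},{"translation": [0,0,0.18],"angular": [0,0,0],"hand": -1},{"translation": [0,0,0.18],"angular": [0,0,0],"hand": -1},{"translation": [0,0,0.18],"angular": [0,0,0],"hand": -1}]'

```text
clock: 22.55
tcp_pos: [0.476, -0.2597, 0.1785]
eef_rot: [0.636, 0.772, -0.0, -0.0]
force: [0.2, -1.1, -0.1]
opening: 0.148
grasp_force: 40.0
```

```bash
python3 - <<'E'
from h import *
plan([])
E
```

```text
t 22.55 tcp [ 0.476  -0.2597  0.1785] yaw 0.192 rz [-0.  0. -1.] F [ 0.2 -1.1 -0.1] open 0.148 gf 40.0
```

Request:
drive_tool --increments '[{"translation": [0,-0.02,0],"angular": [0,0,0],"hand": -1},{"translation": [0,-0.05,0],"angular": [0,0,0],"hand": -1},{"translation": [0,-0.08,0],"angular": [0,0,0],"hand": -1},{"translation": [0,-0.11,0],"angular": [0,0,0],"hand": -1},{"translation": [0,-0.12,0],"angular": [0,0,0],"hand": -1},{"translation": [0,-0.12,0],"angular": [0,0,0],"hand": -1},{"translation": [0,-0.12,0],"angular": [0,0,0],"hand": -1}]'

```text
clock: 23.13
tcp_pos: [0.4584, -0.2631, 0.1788]
eef_rot: [0.636, 0.772, 0.0, 0.0]
force: [0.0, 0.2, -0.9]
opening: 0.15
grasp_force: 40.0
```

Request:
drive_tool --increments '[{"translation": [0,0,-0.1],"angular": [0,0,0],"hand": -1},{"translation": [0,0,-0.25],"angular": [0,0,0],"hand": -1},{"translation": [0,0,-0.4],"angular": [0,0,0],"hand": -1},{"translation": [0,0,-0.6],"angular": [0,0,0],"hand": -1},{"translation": [0,0,-0.8],"angular": [0,0,0],"hand": -1},{"translation": [0,0,-0.85],"angular": [0,0,0],"hand": -1},{"translation": [0,0,-0.85],"angular": [0,0,0],"hand": -1},{"translation": [0,0,-0.85],"angular": [0,0,0],"hand": -1}]'

```text
clock: 23.8
tcp_pos: [0.4582, -0.2626, 0.3054]
eef_rot: [0.636, 0.772, 0.0, -0.0]
force: [-0.9, 0.1, -1.4]
opening: 0.15
grasp_force: 40.0
```

```bash
python3 - <<'E'
from h import *
plan([(.50,-.14,.30,.17),(.54,-.01,.30,.17),(.57,.12,.30,.17),(.5893,.2055,.29,.17)])
a=vision.get_image("top")["color"][200:320,120:300,::-1]; b=vision.get_image("side")["color"][240:420,150:370,::-1]
cv2.imwrite("pics/c9.png",np.hstack([cv2.resize(a,(450,300),interpolation=3),cv2.resize(b,(340,300),interpolation=3)]))
E
```

```text
t 23.8 tcp [ 0.4582 -0.2626  0.3054] yaw 0.192 rz [-0.001  0.001 -1.   ] F [-0.9  0.1 -1.4] open 0.15 gf 40.0
(0.5, -0.14, 0.3, 0.17) T [0.75 0.43 0.04] A [-0.   -0.    0.04] 
(0.54, -0.01, 0.3, 0.17) T [ 0.81  0.41 -0.  ] A [-0. -0.  0.] 
(0.57, 0.12, 0.3, 0.17) T [ 0.82  0.35 -0.  ] A [-0. -0.  0.] 
(0.5893, 0.2055, 0.29, 0.17) T [0.54 0.22 0.06] A [-0. -0.  0.]
```

View pics/c9.png

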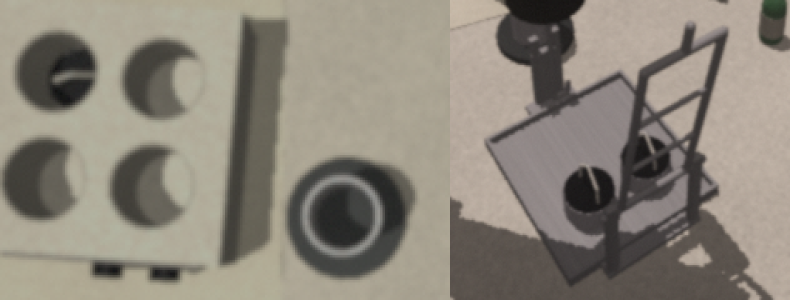

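Two pots now stand in the tray, at side-crop (590,190) and (647,155). Only the upper-left pot remains, and it hasn't moved.

Request:
drive_tool --increments '[{"translation": [0.2,0.11,0.04],"angular": [0,0,0.04],"hand": -1},{"translation": [0.4,0.23,0.04],"angular": [0,0,0.04],"hand": -1},{"translation": [0.6,0.34,0.04],"angular": [0,0,0.04],"hand": -1},{"translation": [0.75,0.43,0.04],"angular": [0,0,0.04],"hand": -1}]'

```text
clock: 24.23
tcp_pos: [0.5001, -0.1366, 0.298]
eef_rot: [0.643, 0.766, -0.0, -0.002]
force: [-1.0, -0.1, -0.6]
opening: 0.146
grasp_force: 40.0
```

Request:
drive_tool --increments '[{"translation": [0.2,0.1,0],"angular": [0,0,0],"hand": -1},{"translation": [0.4,0.2,0],"angular": [0,0,0],"hand": -1},{"translation": [0.6,0.3,0],"angular": [0,0,0],"hand": -1},{"translation": [0.81,0.41,0],"angular": [0,0,0],"hand": -1}]'

```text
clock: 24.57
tcp_pos: [0.5392, -0.0088, 0.2983]
eef_rot: [0.644, 0.765, -0.001, -0.001]
force: [0.6, -0.8, -0.6]
opening: 0.15
grasp_force: 40.0
```

Request:
drive_tool --increments '[{"translation": [0.2,0.09,0],"angular": [0,0,0],"hand": -1},{"translation": [0.4,0.17,0],"angular": [0,0,0],"hand": -1},{"translation": [0.6,0.26,0],"angular": [0,0,0],"hand": -1},{"translation": [0.82,0.35,0],"angular": [0,0,0],"hand": -1}]'

```text
clock: 24.9
tcp_pos: [0.5701, 0.1209, 0.2981]
eef_rot: [0.644, 0.765, -0.002, -0.001]
force: [1.5, 0.4, -1.4]
opening: 0.146
grasp_force: 40.0
```

Request:
drive_tool --increments '[{"translation": [0.18,0.07,0],"angular": [0,0,0],"hand": -1},{"translation": [0.34,0.14,0],"angular": [0,0,0],"hand": -1},{"translation": [0.46,0.19,0],"angular": [0,0,0],"hand": -1},{"translation": [0.54,0.22,0],"angular": [0,0,0],"hand": -1},{"translation": [0.54,0.22,0.06],"angular": [0,0,0],"hand": -1},{"translation": [0.54,0.22,0.06],"angular": [0,0,0],"hand": -1},{"translation": [0.54,0.22,0.06],"angular": [0,0,0],"hand": -1},{"translation": [0.54,0.22,0.06],"angular": [0,0,0],"hand": -1},{"translation": [0.54,0.22,0.06],"angular": [0,0,0],"hand": -1}]'

```text
clock: 25.65
tcp_pos: [0.5896, 0.2036, 0.2915]
eef_rot: [0.645, 0.764, -0.0, 0.0]
force: [-0.1, -0.1, -0.7]
opening: 0.148
grasp_force: 40.0
```

```bash
python3 - <<'E'
from h import *
plan([(.5893,.2055,.189,.17)])
E
```

```text
t 25.65 tcp [0.5896 0.2036 0.2915] yaw 0.169 rz [ 0.    -0.001 -1.   ] F [-0.1 -0.1 -0.7] open 0.148 gf 40.0
(0.5893, 0.2055, 0.189, 0.17) T [0.01 0.   0.68] A [ 0.  0. -0.]
```

Request:
drive_tool --increments '[{"translation": [0,0,0.12],"angular": [0,0,0],"hand": -1},{"translation": [0,0,0.22],"angular": [0,0,0],"hand": -1},{"translation": [0,0,0.3],"angular": [0,0,0],"hand": -1},{"translation": [0,0,0.37],"angular": [0,0,0],"hand": -1},{"translation": [0,0,0.44],"angular": [0,0,0],"hand": -1},{"translation": [0,0,0.5],"angular": [0,0,0],"hand": -1},{"translation": [0,0,0.56],"angular": [0,0,0],"hand": -1},{"translation": [0,0,0.62],"angular": [0,0,0],"hand": -1},{"translation": [0,0,0.67],"angular": [0,0,0],"hand": -1},{"translation": [0,0,0.67],"angular": [0,0,0],"hand": -1},{"translation": [0,0,0.67],"angular": [0,0,0],"hand": -1},{"translation": [0,0,0.67],"angular": [0,0,0],"hand": -1}]'

```text
clock: 26.65
tcp_pos: [0.5898, 0.2056, 0.1911]
eef_rot: [0.644, 0.765, 0.0, 0.0]
force: [0.9, 0.1, -1.1]
opening: 0.146
grasp_force: 40.0
```

```bash
python3 - <<'E'
from h import *
plan([(.6054,.208,.189,.17)])
E
```

```text
t 26.65 tcp [0.5898 0.2056 0.1911] yaw 0.172 rz [ 0.001  0.    -1.   ] F [ 0.9  0.1 -1.1] open 0.146 gf 40.0
(0.6054, 0.208, 0.189, 0.17) T [-0.    0.11  0.01] A [ 0. -0.  0.]
```

Request:
drive_tool --increments '[{"translation": [0,0.03,0.01],"angular": [0,0,0],"hand": -1},{"translation": [0,0.06,0.01],"angular": [0,0,0],"hand": -1},{"translation": [0,0.09,0.01],"angular": [0,0,0],"hand": -1},{"translation": [0,0.11,0.01],"angular": [0,0,0],"hand": -1},{"translation": [0,0.11,0.01],"angular": [0,0,0],"hand": -1},{"translation": [0,0.11,0.01],"angular": [0,0,0],"hand": -1}]'

```text
clock: 27.15
tcp_pos: [0.6058, 0.2083, 0.189]
eef_rot: [0.644, 0.765, -0.0, 0.0]
force: [-0.6, 0.2, -1.0]
opening: 0.144
grasp_force: 40.0
```

Request:
drive_tool --increments '[{"translation": [0,0,-0.04],"angular": [0,0,0],"hand": -1},{"translation": [0,0,-0.08],"angular": [0,0,0],"hand": -1},{"translation": [0,0,-0.14],"angular": [0,0,0],"hand": -1},{"translation": [0,0,-0.22],"angular": [0,0,0],"hand": -1},{"translation": [0,0,-0.3],"angular": [0,0,0],"hand": -1},{"translation": [0,0,-0.4],"angular": [0,0,0],"hand": -1},{"translation": [0,0,-0.5],"angular": [0,0,0],"hand": -1},{"translation": [0,0,-0.6],"angular": [0,0,0],"hand": -1},{"translation": [0,0,-0.7],"angular": [0,0,0],"hand": -1},{"translation": [0,0,-0.8],"angular": [0,0,0],"hand": -1},{"translation": [0,0,-0.9],"angular": [0,0,0],"hand": -1},{"translation": [0,0,-0.96],"angular": [0,0,0],"hand": -1}]'

```text
clock: 28.15
tcp_pos: [0.606, 0.2083, 0.336]
eef_rot: [0.644, 0.765, 0.001, 0.001]
force: [0.6, -0.0, -0.9]
opening: 0.15
grasp_force: 40.0
```

```bash
python3 - <<'E'
from h import *
plan([(.58,.08,.335,.17),(.54,-.05,.335,.18),(.4963,-.1785,.335,.19)])
b=vision.get_image("side")["color"][20:240,120:340,::-1]
cv2.imwrite("pics/c10.png",cv2.resize(b,(300,300),interpolation=3))
E
```

```text
t 28.15 tcp [0.606  0.2083 0.336 ] yaw 0.172 rz [ 0.003  0.001 -1.   ] F [ 0.6 -0.  -0.9] open 0.15 gf 40.0
(0.58, 0.08, 0.335, 0.17) T [-0.81 -0.32  0.  ] A [ 0.01 -0.    0.  ] 
(0.54, -0.05, 0.335, 0.18) T [-0.81 -0.41  0.01] A [-0.   -0.   -0.02] 
(0.4963, -0.1785, 0.335, 0.19) T [-0.79 -0.44 -0.  ] A [-0.   -0.   -0.02]
```

View pics/c10.png

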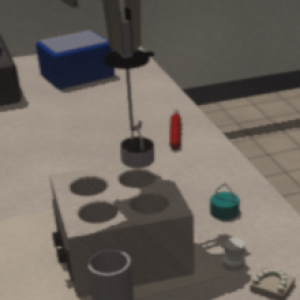

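The third pot is hooked, at crop (137,150). I'll carry it to slot 3, and check on the way with an image difference that the tray pots haven't moved.

Request:
drive_tool --increments '[{"translation": [-0.05,-0.02,0],"angular": [0,0,0],"hand": -1},{"translation": [-0.12,-0.05,0],"angular": [0,0,0],"hand": -1},{"translation": [-0.22,-0.09,0],"angular": [0,0,0],"hand": -1},{"translation": [-0.33,-0.13,0],"angular": [0,0,0],"hand": -1},{"translation": [-0.45,-0.18,0],"angular": [0,0,0],"hand": -1},{"translation": [-0.57,-0.23,0],"angular": [0,0,0],"hand": -1},{"translation": [-0.69,-0.27,0],"angular": [0,0,0],"hand": -1},{"translation": [-0.81,-0.32,0],"angular": [0,0,0],"hand": -1}]'

```text
clock: 28.87
tcp_pos: [0.5778, 0.0772, 0.3323]
eef_rot: [0.645, 0.764, -0.001, -0.0]
force: [0.3, 0.8, -1.7]
opening: 0.15
grasp_force: 40.0
```

```bash
python3 - <<'E'
from h import *
b=vision.get_image("side")["color"][240:420,150:370,::-1]; b=cv2.resize(b,(340,300),interpolation=3)
o=cv2.imread("pics/c9.png")[:,450:]
d=np.abs(b.astype(float)-o).mean(2)
print("two pots region",d[140:240,100:225].mean(),(d[140:240,100:225]>30).mean(),"free slot",d[100:180,50:110].mean())
E
```

```text
two pots region 13.168453333333336 0.06584 free slot 27.813611111111108
```

Request:
drive_tool --increments '[{"translation": [-0.12,-0.06,0],"angular": [0,0,0],"hand": -1},{"translation": [-0.24,-0.12,0],"angular": [0,0,0],"hand": -1},{"translation": [-0.36,-0.18,0],"angular": [0,0,0],"hand": -1},{"translation": [-0.48,-0.24,0],"angular": [0,0,0],"hand": -1},{"translation": [-0.6,-0.3,0],"angular": [0,0,-0.01],"hand": -1},{"translation": [-0.72,-0.36,0],"angular": [0,0,-0.02],"hand": -1},{"translation": [-0.81,-0.41,0],"angular": [0,0,-0.02],"hand": -1}]'

```text
clock: 29.5
tcp_pos: [0.5374, -0.0532, 0.3326]
eef_rot: [0.641, 0.767, -0.001, -0.0]
force: [0.1, 0.1, -1.9]
opening: 0.148
grasp_force: 40.0
```

Request:
drive_tool --increments '[{"translation": [-0.1,-0.06,0],"angular": [0,0,-0.02],"hand": -1},{"translation": [-0.2,-0.11,0],"angular": [0,0,-0.02],"hand": -1},{"translation": [-0.31,-0.17,0],"angular": [0,0,-0.02],"hand": -1},{"translation": [-0.42,-0.23,0],"angular": [0,0,-0.02],"hand": -1},{"translation": [-0.53,-0.29,0],"angular": [0,0,-0.02],"hand": -1},{"translation": [-0.62,-0.35,0],"angular": [0,0,-0.02],"hand": -1},{"translation": [-0.7,-0.39,0],"angular": [0,0,-0.02],"hand": -1},{"translation": [-0.76,-0.42,0],"angular": [0,0,-0.02],"hand": -1},{"translation": [-0.79,-0.44,0],"angular": [0,0,-0.02],"hand": -1},{"translation": [-0.79,-0.44,0],"angular": [0,0,-0.02],"hand": -1},{"translation": [-0.79,-0.44,0],"angular": [0,0,-0.02],"hand": -1},{"translation": [-0.79,-0.44,0],"angular": [0,0,-0.02],"hand": -1}]'

```text
clock: 30.5
tcp_pos: [0.4962, -0.1771, 0.3329]
eef_rot: [0.635, 0.772, 0.0, -0.0]
force: [0.0, 0.5, -1.5]
opening: 0.149
grasp_force: 40.0
```

```bash
python3 - <<'E'
from h import *
plan([(.4963,-.1785,.206,.19)])
E
```

```text
t 30.5 tcp [ 0.4962 -0.1771  0.3329] yaw 0.194 rz [-0.     0.001 -1.   ] F [ 0.   0.5 -1.5] open 0.149 gf 40.0
(0.4963, -0.1785, 0.206, 0.19) T [-0.01 -0.    0.85] A [-0.   -0.    0.01]
```

```bash
python3 - <<'E'
from h import *
b=vision.get_image("side")["color"][240:420,150:370,::-1]; b=cv2.resize(b,(340,300),interpolation=3)
cv2.imwrite("pics/now.png",b)
o=cv2.imread("pics/c9.png")[:,450:]
for im in (o,b):
    g=cv2.cvtColor(im,6); m=cv2.morphologyEx((g<38).astype('uint8'),cv2.MORPH_OPEN,np.ones((5,5)))
    n,l,st,c=cv2.connectedComponentsWithStats(m); print([(st[i].tolist(),c[i].round().tolist()) for i in range(1,n) if st[i,4]>150])
E
```

```text
[([57, 0, 75, 24, 1389], [93.0, 10.0]), ([185, 140, 14, 21, 207], [191.0, 151.0]), ([186, 165, 19, 13, 179], [195.0, 172.0]), ([116, 170, 47, 42, 1295], [138.0, 192.0])]
[([99, 0, 49, 36, 1250], [122.0, 18.0]), ([184, 138, 15, 22, 247], [191.0, 149.0]), ([184, 155, 35, 24, 411], [203.0, 168.0]), ([114, 168, 50, 45, 1507], [139.0, 191.0])]
```

The tray pots haven't moved. I'll lower, unhook and rise.

Request:
drive_tool --increments '[{"translation": [0,0,0.08],"angular": [0,0,0],"hand": -1},{"translation": [0,0,0.18],"angular": [0,0,0],"hand": -1},{"translation": [0,0,0.28],"angular": [0,0,0],"hand": -1},{"translation": [0,0,0.38],"angular": [0,0,0],"hand": -1},{"translation": [0,0,0.48],"angular": [0,0,0],"hand": -1},{"translation": [0,0,0.58],"angular": [0,0,0],"hand": -1},{"translation": [0,0,0.67],"angular": [0,0,0],"hand": -1},{"translation": [0,0,0.75],"angular": [0,0,0],"hand": -1},{"translation": [0,0,0.81],"angular": [0,0,0],"hand": -1},{"translation": [0,0,0.85],"angular": [0,0,0],"hand": -1},{"translation": [0,0,0.85],"angular": [0,0,0],"hand": -1},{"translation": [0,0,0.85],"angular": [0,0,0],"hand": -1}]'

```text
clock: 31.55
tcp_pos: [0.4962, -0.1781, 0.2058]
eef_rot: [0.636, 0.772, 0.0, 0.0]
force: [0.3, -0.6, -1.4]
opening: 0.148
grasp_force: 40.0
```

Request:
drive_tool --increments '[{"translation": [0,0,0.04],"angular": [0,0,0],"hand": -1},{"translation": [0,0,0.07],"angular": [0,0,0],"hand": -1},{"translation": [0,0,0.1],"angular": [0,0,0],"hand": -1},{"translation": [0,0,0.13],"angular": [0,0,0],"hand": -1},{"translation": [0,0,0.16],"angular": [0,0,0],"hand": -1},{"translation": [0,0,0.18],"angular": [0,0,0],"hand": -1},{"translation": [0,0,0.18],"angular": [0,0,0],"hand": -1},{"translation": [0,0,0.18],"angular": [0,0,0],"hand": -1}]'

```text
clock: 32.22
tcp_pos: [0.4958, -0.1783, 0.1785]
eef_rot: [0.636, 0.772, -0.0, -0.0]
force: [0.4, -0.4, -1.3]
opening: 0.146
grasp_force: 40.0
```

Request:
drive_tool --increments '[{"translation": [0,-0.02,0],"angular": [0,0,0],"hand": -1},{"translation": [0,-0.05,0],"angular": [0,0,0],"hand": -1},{"translation": [0,-0.08,0],"angular": [0,0,0],"hand": -1},{"translation": [0,-0.11,0],"angular": [0,0,0],"hand": -1},{"translation": [0,-0.12,0],"angular": [0,0,0],"hand": -1},{"translation": [0,-0.12,0],"angular": [0,0,0],"hand": -1},{"translation": [0,-0.12,0],"angular": [0,0,0],"hand": -1}]'

```text
clock: 32.8
tcp_pos: [0.4782, -0.1818, 0.1788]
eef_rot: [0.636, 0.772, 0.0, 0.0]
force: [-0.2, -0.2, -0.9]
opening: 0.145
grasp_force: 40.0
```

Request:
drive_tool --increments '[{"translation": [0,0,-0.1],"angular": [0,0,0],"hand": -1},{"translation": [0,0,-0.25],"angular": [0,0,0],"hand": -1},{"translation": [0,0,-0.4],"angular": [0,0,0],"hand": -1},{"translation": [0,0,-0.6],"angular": [0,0,0],"hand": -1},{"translation": [0,0,-0.8],"angular": [0,0,0],"hand": -1},{"translation": [0,0,-0.9],"angular": [0,0,0],"hand": -1},{"translation": [0,0,-0.9],"angular": [0,0,0],"hand": -1},{"translation": [0,0,-0.9],"angular": [0,0,0],"hand": -1}]'

```text
clock: 33.47
tcp_pos: [0.4784, -0.1816, 0.3137]
eef_rot: [0.636, 0.772, 0.0, 0.0]
force: [-1.1, -0.3, -1.0]
opening: 0.15
grasp_force: 40.0
```

```bash
python3 - <<'E'
from h import *
plan([(.48,-.07,.31,.1),(.5006,-.0014,.31,-.013),(.5006,-.0014,.17,-.013)])
E
```

```text
t 33.47 tcp [ 0.4784 -0.1816  0.3137] yaw 0.192 rz [ 0.001 -0.    -1.   ] F [-1.1 -0.3 -1. ] open 0.15 gf 40.0
(0.48, -0.07, 0.31, 0.1) T [0.73 0.15 0.02] A [0.   0.   0.18] 
(0.5006, -0.0014, 0.31, -0.013) T [0.44 0.19 0.  ] A [0.   0.   0.23] 
(0.5006, -0.0014, 0.17, -0.013) T [-0.   -0.    0.94] A [0. 0. 0.]
```

Request:
drive_tool --increments '[{"translation": [0.2,0.04,0.02],"angular": [0,0,0.05],"hand": -1},{"translation": [0.4,0.08,0.02],"angular": [0,0,0.1],"hand": -1},{"translation": [0.6,0.12,0.02],"angular": [0,0,0.15],"hand": -1},{"translation": [0.73,0.15,0.02],"angular": [0,0,0.18],"hand": -1}]'

```text
clock: 33.8
tcp_pos: [0.4782, -0.066, 0.3082]
eef_rot: [0.669, 0.743, -0.001, -0.003]
force: [0.1, 0.2, -1.2]
opening: 0.147
grasp_force: 40.0
```

Request:
drive_tool --increments '[{"translation": [0.15,0.06,0],"angular": [0,0,0.1],"hand": -1},{"translation": [0.3,0.12,0],"angular": [0,0,0.2],"hand": -1},{"translation": [0.4,0.17,0],"angular": [0,0,0.23],"hand": -1},{"translation": [0.44,0.19,0],"angular": [0,0,0.23],"hand": -1},{"translation": [0.44,0.19,0],"angular": [0,0,0.23],"hand": -1},{"translation": [0.44,0.19,0],"angular": [0,0,0.23],"hand": -1},{"translation": [0.44,0.19,0],"angular": [0,0,0.23],"hand": -1},{"translation": [0.44,0.19,0],"angular": [0,0,0.23],"hand": -1}]'

```text
clock: 34.47
tcp_pos: [0.5005, -0.0032, 0.3105]
eef_rot: [0.713, 0.701, -0.0, 0.0]
force: [-0.4, 0.1, -0.6]
opening: 0.148
grasp_force: 40.0
```

```bash
python3 - <<'E'
from h import *
plan([(.5006,-.0014,.18,-.013)])
a=vision.get_image("top")["color"][210:350,230:510,::-1]; b=vision.get_image("side")["color"][180:420,150:370,::-1]
cv2.imwrite("pics/c11.png",np.hstack([cv2.resize(a,(480,240),interpolation=3),cv2.resize(b,(300,240),interpolation=3)]))
E
```

```text
t 34.47 tcp [ 0.5005 -0.0032  0.3105] yaw -0.016 rz [-0.001 -0.001 -1.   ] F [-0.4  0.1 -0.6] open 0.148 gf 40.0
(0.5006, -0.0014, 0.18, -0.013) T [0.01 0.   0.87] A [-0.    0.   -0.01]
```

View pics/c11.png

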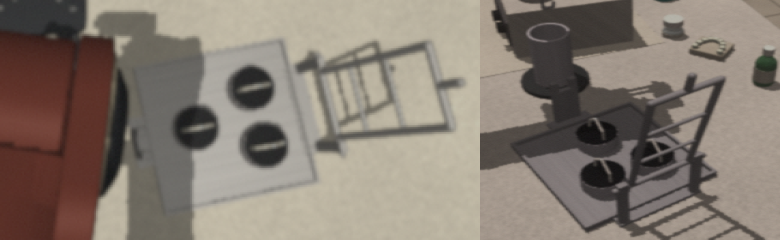

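All three pots stand upright in the tray, at top-crop (195,128), (251,88) and (266,145), and the frame is up. Next I'll hang the hook back.

Request:
drive_tool --increments '[{"translation": [0,0,0.1],"angular": [0,0,0],"hand": -1},{"translation": [0,0,0.2],"angular": [0,0,0],"hand": -1},{"translation": [0,0,0.3],"angular": [0,0,0],"hand": -1},{"translation": [0,0,0.4],"angular": [0,0,0],"hand": -1},{"translation": [0,0,0.5],"angular": [0,0,0],"hand": -1},{"translation": [0,0,0.6],"angular": [0,0,0],"hand": -1},{"translation": [0,0,0.7],"angular": [0,0,0],"hand": -1},{"translation": [0,0,0.8],"angular": [0,0,0],"hand": -1},{"translation": [0,0,0.86],"angular": [0,0,0],"hand": -1},{"translation": [0,0,0.86],"angular": [0,0,0],"hand": -1},{"translation": [0,0,0.86],"angular": [0,0,0],"hand": -1}]'

```text
clock: 35.48
tcp_pos: [0.5011, -0.0018, 0.1817]
eef_rot: [0.712, 0.702, -0.0, 0.0]
force: [0.7, 1.6, -1.1]
opening: 0.147
grasp_force: 40.0
```

```bash
python3 - <<'E'
from h import *
plan([(.5006,-.0014,.1465,-.013)])
E
```

```text
t 35.48 tcp [ 0.5011 -0.0018  0.1817] yaw -0.014 rz [-0. -0. -1.] F [ 0.7  1.6 -1.1] open 0.147 gf 40.0
(0.5006, -0.0014, 0.1465, -0.013) T [ 0.   -0.    0.23] A [-0.  0. -0.]
```

Request:
drive_tool --increments '[{"translation": [0,0,0.06],"angular": [0,0,0],"hand": -1},{"translation": [0,0,0.12],"angular": [0,0,0],"hand": -1},{"translation": [0,0,0.17],"angular": [0,0,0],"hand": -1},{"translation": [0,0,0.2],"angular": [0,0,0],"hand": -1},{"translation": [0,0,0.22],"angular": [0,0,0],"hand": -1},{"translation": [0,0,0.23],"angular": [0,0,0],"hand": -1},{"translation": [0,0,0.23],"angular": [0,0,0],"hand": -1},{"translation": [0,0,0.23],"angular": [0,0,0],"hand": -1}]'

```text
clock: 36.15
tcp_pos: [0.5012, -0.0014, 0.1472]
eef_rot: [0.712, 0.703, 0.0, 0.0]
force: [0.4, -0.3, -1.4]
opening: 0.15
grasp_force: 40.0
```

```bash
python3 - <<'E'
from h import *
plan([(.5006,-.0014,.1465,-.013)])
E
```

```text
t 36.15 tcp [ 0.5012 -0.0014  0.1472] yaw -0.013 rz [ 0. -0. -1.] F [ 0.4 -0.3 -1.4] open 0.15 gf 40.0
(0.5006, -0.0014, 0.1465, -0.013) T [ 0. -0.  0.] A [0. 0. 0.]
```

Request:
drive_tool --increments '[{"translation": [0,0,0.01],"angular": [0,0,0],"hand": -1},{"translation": [0,0,0.01],"angular": [0,0,0],"hand": -1},{"translation": [0,0,0.01],"angular": [0,0,0],"hand": 0.2},{"translation": [0,0,0.01],"angular": [0,0,0],"hand": 0.2},{"translation": [0,0,0.01],"angular": [0,0,0],"hand": 0.2},{"translation": [0,0,0.01],"angular": [0,0,0],"hand": 0.2},{"translation": [0,0,0.01],"angular": [0,0,0],"hand": 0.2},{"translation": [0,0,0.01],"angular": [0,0,0],"hand": 0.2},{"translation": [0,0,0.01],"angular": [0,0,0],"hand": 0.2},{"translation": [0,0,0.01],"angular": [0,0,0],"hand": 0.2},{"translation": [0,0,0.01],"angular": [0,0,0],"hand": 0.2}]'

```text
clock: 37.07
tcp_pos: [0.501, -0.0014, 0.1456]
eef_rot: [0.712, 0.703, -0.0, 0.0]
force: [-0.9, 0.1, 0.5]
opening: 0.602
grasp_force: 0.0
```

Request:
drive_tool --increments '[{"translation": [0,0,-0.1],"angular": [0,0,0],"hand": 0.2},{"translation": [0,0,-0.25],"angular": [0,0,0],"hand": 0.2},{"translation": [0,0,-0.4],"angular": [0,0,0],"hand": 0.2},{"translation": [0,0,-0.6],"angular": [0,0,0],"hand": -1},{"translation": [0,0,-0.8],"angular": [0,0,0],"hand": -1},{"translation": [0,0,-1],"angular": [0,0,0],"hand": -1},{"translation": [0,0,-1],"angular": [0,0,0],"hand": -1}]'

```text
clock: 37.65
tcp_pos: [0.5043, -0.0021, 0.3014]
eef_rot: [0.712, 0.702, 0.005, 0.004]
force: [1.4, -0.1, 0.4]
opening: 0.362
grasp_force: 0.0
```

```bash
python3 - <<'E'
from h import *
a=vision.get_image("side")["color"][:,:,::-1]; cv2.imwrite("pics/hookcheck.png",a)
d=vision.get_image("top")["color"][:,:,::-1]; cv2.imwrite("pics/topcheck.png",d)
# frame end bar in top view for q candidates and tongue tip
c=np.array([.5099,-.2146,0]); ux=np.array([-.982,-.19,0]); uy=np.array([.19,-.982,0])
for q in (1.7,1.75,1.8,1.85,1.9,1.95):
    f=lambda x,l: px(c+ux*x+uy*(.105-l*np.cos(q))+np.array([0,0,.086+l*np.sin(q)]))
    print(q,f(.037,.195).round(0),f(-.037,.195).round(0),f(0,.223).round(0))
F=lambda x,y,z: tuple((c+ux*x+uy*y)[:2].round(4))+(z,.19)
print(F(.02,.19,0),F(.02,.03,0))
plan([(.46,-.13,.40,.1)])
E
```

```text
1.7 [486. 286.] [473. 237.] [490. 259.]
1.75 [491. 284.] [478. 236.] [497. 258.]
1.8 [497. 283.] [484. 235.] [503. 257.]
1.85 [502. 282.] [489. 234.] [509. 255.]
1.9 [507. 281.] [494. 233.] [515. 254.]
1.95 [512. 280.] [498. 232.] [520. 253.]
(np.float64(0.5264), np.float64(-0.405), 0, 0.19) (np.float64(0.496), np.float64(-0.2479), 0, 0.19)
t 37.75 tcp [ 0.5013 -0.0014  0.2965] yaw -0.013 rz [ 0.002  0.    -1.   ] F [ 0.  -0.3 -0.7] open 0.278 gf 0.0
(0.46, -0.13, 0.4, 0.1) T [-0.86 -0.26 -0.69] A [ 0.   -0.   -0.23]
```

```bash
python3 - <<'E'
from h import *
plan([(.50,-.13,.40,.1),(.51,-.26,.40,.19),(.5245,-.3952,.40,.19),(.5245,-.3952,.256,.19),(.5075,-.307,.256,.19),(.4941,-.2381,.256,.19)])
E
```

```text
t 37.75 tcp [ 0.5013 -0.0014  0.2965] yaw -0.013 rz [ 0.002  0.    -1.   ] F [ 0.  -0.3 -0.7] open 0.278 gf 0.0
(0.5, -0.13, 0.4, 0.1) T [-0.86  0.   -0.69] A [ 0.   -0.   -0.23] 
(0.51, -0.26, 0.4, 0.19) T [-0.87 -0.02 -0.  ] A [ 0.   -0.   -0.18] 
(0.5245, -0.3952, 0.4, 0.19) T [-0.9  -0.07 -0.  ] A [0. 0. 0.] 
(0.5245, -0.3952, 0.256, 0.19) T [ 0.   -0.01  0.96] A [0. 0. 0.] 
(0.5075, -0.307, 0.256, 0.19) T [ 0.6  0.  -0. ] A [0. 0. 0.] 
(0.4941, -0.2381, 0.256, 0.19) T [ 0.47  0.   -0.  ] A [0. 0. 0.]
```

Request:
drive_tool --increments '[{"translation": [0,0,-0.25],"angular": [0,0,0],"hand": -1},{"translation": [0,0,-0.5],"angular": [0,0,0],"hand": -1},{"translation": [-0.2,0,-0.69],"angular": [0,0,-0.05],"hand": -1},{"translation": [-0.42,0,-0.69],"angular": [0,0,-0.1],"hand": -1},{"translation": [-0.64,0,-0.69],"angular": [0,0,-0.16],"hand": -1},{"translation": [-0.86,0,-0.69],"angular": [0,0,-0.23],"hand": -1},{"translation": [-0.86,0,-0.69],"angular": [0,0,-0.23],"hand": -1}]'

```text
clock: 38.33
tcp_pos: [0.4967, -0.1385, 0.3977]
eef_rot: [0.675, 0.738, -0.003, 0.0]
force: [-0.8, -1.1, 0.4]
opening: 0.005
grasp_force: 0.0
```

Request:
drive_tool --increments '[{"translation": [-0.2,0,0],"angular": [0,0,-0.04],"hand": -1},{"translation": [-0.4,0,0],"angular": [0,0,-0.08],"hand": -1},{"translation": [-0.6,-0.01,0],"angular": [0,0,-0.12],"hand": -1},{"translation": [-0.87,-0.02,0],"angular": [0,0,-0.18],"hand": -1},{"translation": [-0.87,-0.02,0],"angular": [0,0,-0.18],"hand": -1}]'

```text
clock: 38.75
tcp_pos: [0.5062, -0.2692, 0.3964]
eef_rot: [0.641, 0.768, -0.004, -0.001]
force: [-0.5, -1.1, 0.3]
opening: 0.006
grasp_force: 0.0
```

Request:
drive_tool --increments '[{"translation": [-0.2,-0.01,0],"angular": [0,0,0],"hand": -1},{"translation": [-0.4,-0.03,0],"angular": [0,0,0],"hand": -1},{"translation": [-0.6,-0.05,0],"angular": [0,0,0],"hand": -1},{"translation": [-0.78,-0.06,0],"angular": [0,0,0],"hand": -1},{"translation": [-0.9,-0.07,0],"angular": [0,0,0],"hand": -1},{"translation": [-0.9,-0.07,0],"angular": [0,0,0],"hand": -1},{"translation": [-0.9,-0.07,0],"angular": [0,0,0],"hand": -1}]'

```text
clock: 39.33
tcp_pos: [0.5246, -0.3951, 0.3967]
eef_rot: [0.637, 0.771, -0.0, -0.002]
force: [0.6, 0.6, -0.6]
opening: 0.006
grasp_force: 0.0
```

```bash
python3 - <<'E'
from h import *
plan([(.5245,-.3952,.256,.19)])
E
```

```text
t 39.33 tcp [ 0.5246 -0.3951  0.3967] yaw 0.19 rz [-0.003  0.003 -1.   ] F [ 0.6  0.6 -0.6] open 0.006 gf 0.0
(0.5245, -0.3952, 0.256, 0.19) T [-0.    0.    0.94] A [-0.01 -0.01 -0.  ]
```

Request:
drive_tool --increments '[{"translation": [0,0,0.12],"angular": [0,0,0],"hand": -1},{"translation": [0,0,0.27],"angular": [0,0,0],"hand": -1},{"translation": [0,0,0.42],"angular": [0,0,0],"hand": -1},{"translation": [0,0,0.57],"angular": [0,0,0],"hand": -1},{"translation": [0,0,0.72],"angular": [0,0,0],"hand": -1},{"translation": [0,0,0.85],"angular": [0,0,0],"hand": -1},{"translation": [0,0,0.94],"angular": [0,0,0],"hand": -1},{"translation": [0,0,0.94],"angular": [0,0,0],"hand": -1}]'

```text
clock: 40.0
tcp_pos: [0.5246, -0.3908, 0.2543]
eef_rot: [0.635, 0.772, 0.001, -0.004]
force: [-1.1, 0.6, -0.8]
opening: 0.005
grasp_force: 0.0
```

Request:
drive_tool --increments '[{"translation": [0.05,0,0],"angular": [0,0,0],"hand": -1},{"translation": [0.1,0,0],"angular": [0,0,0],"hand": -1},{"translation": [0.15,0,0],"angular": [0,0,0],"hand": -1},{"translation": [0.2,0,0],"angular": [0,0,0],"hand": -1},{"translation": [0.25,0,0],"angular": [0,0,0],"hand": -1},{"translation": [0.3,0,0],"angular": [0,0,0],"hand": -1},{"translation": [0.35,0,0],"angular": [0,0,0],"hand": -1},{"translation": [0.4,0,0],"angular": [0,0,0],"hand": -1},{"translation": [0.45,0,0],"angular": [0,0,0],"hand": -1},{"translation": [0.5,0,0],"angular": [0,0,0],"hand": -1},{"translation": [0.55,0,0],"angular": [0,0,0],"hand": -1},{"translation": [0.6,0,0],"angular": [0,0,0],"hand": -1}]'

```text
clock: 41.0
tcp_pos: [0.5078, -0.3059, 0.258]
eef_rot: [0.636, 0.772, -0.0, -0.0]
force: [-0.4, 0.5, 0.5]
opening: 0.002
grasp_force: 0.1
```

Request:
drive_tool --increments '[{"translation": [0.05,0,0],"angular": [0,0,0],"hand": -1},{"translation": [0.1,0,0],"angular": [0,0,0],"hand": -1},{"translation": [0.15,0,0],"angular": [0,0,0],"hand": -1},{"translation": [0.2,0,0],"angular": [0,0,0],"hand": -1},{"translation": [0.25,0,0],"angular": [0,0,0],"hand": -1},{"translation": [0.3,0,0],"angular": [0,0,0],"hand": -1},{"translation": [0.35,0,0],"angular": [0,0,0],"hand": -1},{"translation": [0.4,0,0],"angular": [0,0,0],"hand": -1},{"translation": [0.45,0,0],"angular": [0,0,0],"hand": -1},{"translation": [0.47,0,0],"angular": [0,0,0],"hand": -1}]'

```text
clock: 41.83
tcp_pos: [0.4944, -0.2359, 0.2581]
eef_rot: [0.636, 0.772, 0.0, -0.0]
force: [-0.3, -0.1, -0.7]
opening: 0.009
grasp_force: 0.0
```

Request:
drive_tool --increments '[{"translation": [0,0,-0.2],"angular": [0,0,0],"hand": -1},{"translation": [0,0,-0.4],"angular": [0,0,0],"hand": -1},{"translation": [0,0,-0.6],"angular": [0,0,0],"hand": -1},{"translation": [0,0,-0.8],"angular": [0,0,0],"hand": -1},{"translation": [0,0,-0.9],"angular": [0,0,0],"hand": -1},{"translation": [0,0,-0.9],"angular": [0,0,0],"hand": -1},{"translation": [0,0,-0.9],"angular": [0,0,0],"hand": -1},{"translation": [0,0,-0.9],"angular": [0,0,0],"hand": -1},{"translation": [0,0,-0.9],"angular": [0,0,0],"hand": -1},{"translation": [0,0,-0.9],"angular": [0,0,0],"hand": -1},{"translation": [0,0,-0.9],"angular": [0,0,0],"hand": -1},{"translation": [0,0,-0.9],"angular": [0,0,0],"hand": -1}]'

```text
clock: 42.83
tcp_pos: [0.4943, -0.2374, 0.3925]
eef_rot: [0.636, 0.772, -0.0, -0.001]
force: [0.6, -0.3, -0.7]
opening: 0.007
grasp_force: 0.0
```

```bash
python3 - <<'E'
from h import *
plan([(.50,-.12,.37,.1),(.49,.02,.33,0),(.49,.15,.30,0),(.48,.25,.30,0)])
E
```

```text
t 42.83 tcp [ 0.4943 -0.2374  0.3925] yaw 0.192 rz [-0.001  0.    -1.   ] F [ 0.6 -0.3 -0.7] open 0.007 gf 0.0
(0.5, -0.12, 0.37, 0.1) T [0.76 0.19 0.15] A [-0.   -0.    0.18] 
(0.49, 0.02, 0.33, 0) T [0.94 0.03 0.27] A [-0.  -0.   0.2] 
(0.49, 0.15, 0.3, 0) T [ 0.86 -0.    0.2 ] A [-0. -0.  0.] 
(0.48, 0.25, 0.3, 0) T [ 0.67 -0.07 -0.  ] A [-0. -0.  0.]
```

Request:
drive_tool --increments '[{"translation": [0.25,0.06,0],"angular": [0,0,0],"hand": -1},{"translation": [0.5,0.12,0],"angular": [0,0,0],"hand": -1},{"translation": [0.76,0.19,0],"angular": [0,0,0],"hand": -1},{"translation": [0.76,0.19,0],"angular": [0,0,0],"hand": -1}]'

```text
clock: 43.17
tcp_pos: [0.5027, -0.1096, 0.3924]
eef_rot: [0.63, 0.777, 0.003, -0.002]
force: [0.4, 1.0, -0.6]
opening: 0.006
grasp_force: 0.0
```

Request:
drive_tool --increments '[{"translation": [0.25,0.05,0.05],"angular": [0,0,0],"hand": -1},{"translation": [0.5,0.1,0.1],"angular": [0,0,0],"hand": -1},{"translation": [0.75,0.15,0.2],"angular": [0,0,0],"hand": -1},{"translation": [0.92,0.18,0.2],"angular": [0,0,0],"hand": -1}]'

```text
clock: 43.5
tcp_pos: [0.4994, 0.0249, 0.3605]
eef_rot: [0.634, 0.773, -0.001, -0.003]
force: [-0.7, 0.3, -0.7]
opening: 0.007
grasp_force: 0.0
```

Request:
drive_tool --increments '[{"translation": [0.25,0.05,0],"angular": [0,0,0],"hand": -1},{"translation": [0.5,0.1,0],"angular": [0,0,0],"hand": -1},{"translation": [0.75,0.15,0],"angular": [0,0,0],"hand": -1},{"translation": [0.92,0.18,0],"angular": [0,0,0],"hand": -1}]'

```text
clock: 43.83
tcp_pos: [0.5004, 0.1656, 0.3627]
eef_rot: [0.634, 0.773, 0.0, -0.001]
force: [-0.3, 0.2, -0.1]
opening: 0.009
grasp_force: 0.0
```

Request:
drive_tool --increments '[{"translation": [0.25,0,0],"angular": [0,0,0],"hand": -1},{"translation": [0.5,0,0],"angular": [0,0,0],"hand": -1},{"translation": [0.6,0,0],"angular": [0,0,0],"hand": -1},{"translation": [0.6,0,0],"angular": [0,0,0],"hand": -1},{"translation": [0.6,0,0],"angular": [0,0,0],"hand": -1},{"translation": [0.6,0,0],"angular": [0,0,0],"hand": -1},{"translation": [0.6,0,0],"angular": [0,0,0],"hand": -1},{"translation": [0.6,0,0],"angular": [0,0,0],"hand": -1},{"translation": [0.6,0,0],"angular": [0,0,0],"hand": -1},{"translation": [0.6,0,0],"angular": [0,0,0],"hand": -1},{"translation": [0.6,0,0],"angular": [0,0,0],"hand": -1},{"translation": [0.6,0,0],"angular": [0,0,0],"hand": -1}]'

```text
clock: 44.83
tcp_pos: [0.4839, 0.2493, 0.3632]
eef_rot: [0.636, 0.772, 0.0, -0.0]
force: [0.1, -0.5, -0.5]
opening: 0.002
grasp_force: 0.0
```

Request:
drive_tool --increments '[{"translation": [0,0,0],"angular": [0,0,0],"hand": -1},{"translation": [0,0,0],"angular": [0,0,0],"hand": -1},{"translation": [0,0,0],"angular": [0,0,0],"hand": -1},{"translation": [0,0,0],"angular": [0,0,0],"hand": -1},{"translation": [0,0,0],"angular": [0,0,0],"hand": -1},{"translation": [0,0,0],"angular": [0,0,0],"hand": -1},{"translation": [0,0,0],"angular": [0,0,0],"hand": -1},{"translation": [0,0,0],"angular": [0,0,0],"hand": -1},{"translation": [0,0,0],"angular": [0,0,0],"hand": -1},{"translation": [0,0,0],"angular": [0,0,0],"hand": -1},{"translation": [0,0,0],"angular": [0,0,0],"hand": -1},{"translation": [0,0,0],"angular": [0,0,0],"hand": -1}]'

```text
clock: 45.83
tcp_pos: [0.4838, 0.2495, 0.3631]
eef_rot: [0.636, 0.772, -0.0, -0.0]
force: [-0.2, 0.3, -0.2]
opening: 0.005
grasp_force: 0.0
```

```bash
python3 - <<'E'
from h import *
plan([])
a=vision.get_image("top")["color"][140:360,220:520,::-1]; b=vision.get_image("side")["color"][150:420,120:400,::-1]
cv2.imwrite("pics/c12.png",np.hstack([cv2.resize(a,(409,300),interpolation=3),cv2.resize(b,(390,376),interpolation=3)[:300*1]]) if 0 else np.hstack([cv2.resize(a,(409,300),interpolation=3),cv2.resize(b,(311,300),interpolation=3)]))
E
```

```text
t 45.83 tcp [0.4838 0.2495 0.3631] yaw 0.192 rz [-0. -0. -1.] F [-0.2  0.3 -0.2] open 0.005 gf 0.0
```

View pics/c12.png

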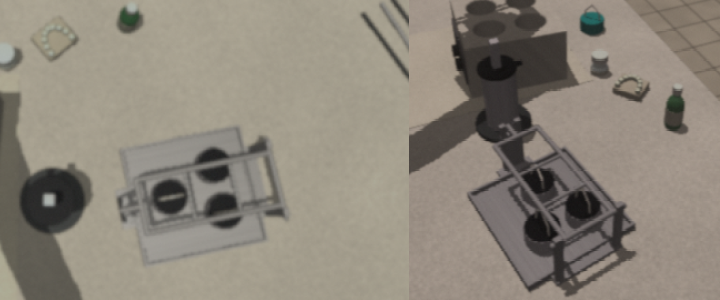

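The frame lies over the three upright pots, with its tongue at the catch (top-crop (128,203)), and the hook hangs in its stand. I'll check numerically that the frame is fully down and still.

Request:
drive_tool --increments '[{"translation": [0,0,0],"angular": [0,0,0],"hand": -1},{"translation": [0,0,0],"angular": [0,0,0],"hand": -1},{"translation": [0,0,0],"angular": [0,0,0],"hand": -1},{"translation": [0,0,0],"angular": [0,0,0],"hand": -1},{"translation": [0,0,0],"angular": [0,0,0],"hand": -1},{"translation": [0,0,0],"angular": [0,0,0],"hand": -1},{"translation": [0,0,0],"angular": [0,0,0],"hand": -1},{"translation": [0,0,0],"angular": [0,0,0],"hand": -1},{"translation": [0,0,0],"angular": [0,0,0],"hand": -1},{"translation": [0,0,0],"angular": [0,0,0],"hand": -1},{"translation": [0,0,0],"angular": [0,0,0],"hand": -1},{"translation": [0,0,0],"angular": [0,0,0],"hand": -1}]'

```text
clock: 46.93
tcp_pos: [0.4838, 0.2494, 0.3631]
eef_rot: [0.636, 0.772, -0.0, -0.0]
force: [0.3, 0.8, -1.2]
opening: 0.008
grasp_force: 0.0
```

```bash
python3 - <<'E'
from h import *
b=vision.get_image("side")["color"][150:420,120:400,::-1]; b=cv2.resize(b,(311,300),interpolation=3)
o=cv2.imread("pics/c12.png")[:,409:]; print("moved px",(np.abs(b.astype(float)-o).max(2)>45).sum())
c=np.array([.5099,-.2146,0]); ux=np.array([-.982,-.19,0]); uy=np.array([.19,-.982,0])
for q in (0,.06,.15,.3,.5,.7):
    f=lambda x,l,C: px(c+ux*x+uy*(.105-l*np.cos(q))+np.array([0,0,.086+l*np.sin(q)]),C)
    s=[((f(x,.195,SIDE)-[120,150])*1.111).round() + [409,0] for x in(.037,-.037)]; t=[((f(x,.195,TOP)-[220,140])*1.363).round() for x in(.037,-.037)]
    print(q,"side",*s,"top",*t)
E
```

```text
moved px 1471
0 side [495. 144.] [537. 125.] top [145. 232.] [134. 179.]
0.06 side [494. 139.] [537. 120.] top [147. 232.] [135. 178.]
0.15 side [493. 131.] [537. 112.] top [150. 232.] [138. 178.]
0.3 side [494. 119.] [539. 101.] top [157. 232.] [145. 176.]
0.5 side [496. 106.] [543.  87.] top [173. 231.] [160. 172.]
0.7 side [502.  97.] [550.  78.] top [196. 228.] [182. 167.]
```

```bash
python3 - <<'E'
from h import *
im=vision.get_image("side")["color"][150:420,120:400,::-1]; b=cv2.resize(im,(311,300),interpolation=3)
o=cv2.imread("pics/c12.png")[:,409:]
m=(np.abs(b.astype(float)-o).max(2)>45).astype('uint8'); n,l,s,c=cv2.connectedComponentsWithStats(cv2.dilate(m,np.ones((5,5))))
print(m.sum(),[(x.tolist()) for x in s[1:] if x[4]>150])
for im2 in (o,b):
    g=cv2.cvtColor(im2,6); mm=cv2.morphologyEx((g<38).astype('uint8'),cv2.MORPH_OPEN,np.ones((5,5)))
    n,l,s,c=cv2.connectedComponentsWithStats(mm); print([(c[i].round().tolist(),int(s[i,4])) for i in range(1,n) if s[i,4]>100])
cv2.imwrite("pics/d.png",np.hstack([o,b]))
E
```

```text
1465 [[88, 206, 66, 52, 2372]]
[([88.0, 69.0], 740), ([116.0, 122.0], 104), ([139.0, 179.0], 149), ([125.0, 182.0], 229), ([169.0, 207.0], 435), ([185.0, 205.0], 131), ([129.0, 229.0], 490)]
[([88.0, 69.0], 736), ([116.0, 122.0], 103), ([139.0, 179.0], 149), ([125.0, 182.0], 229), ([169.0, 207.0], 434), ([185.0, 205.0], 131), ([120.0, 220.0], 161), ([104.0, 226.0], 446)]
```

One pot, the one in slot 2, was knocked aside while the robot was away. I'll measure all the pots from both cameras.

```bash
cat > pots.py <<'E'
from h import *
def run():
    I=[(cv2.GaussianBlur(cv2.cvtColor(vision.get_image(n)["color"],7),(3,3),0).astype(float),C) for n,C in (("top",TOP),("side",SIDE))]
    c=np.array([.5099,-.2146,0]); ux=np.array([-.982,-.19,0]); uy=np.array([.19,-.982,0])
    th=np.linspace(0,2*np.pi,48,endpoint=False)
    def samp(g,C,p,r,z):
        q=np.array([px(p+[r*np.cos(t),r*np.sin(t),z],C) for t in th]).astype(np.float32)
        return cv2.remap(g.astype(np.float32),q[None,:,0],q[None,:,1],1)[0]
    def score(x,y):
        p=c+ux*x+uy*y; s=0
        for g,C in I:
            ins=np.r_[samp(g,C,p,.012,.032),samp(g,C,p,.022,.032)]; out=samp(g,C,p,.031,.032)
            s+=np.median(out)-np.median(ins)
        return s
    G=[(score(x,y),x*1e3,y*1e3) for x in np.arange(-.064,.09,.004) for y in np.arange(-.07,.075,.004)]
    G.sort(reverse=True); sel=[]
    for g in G:
        if all(np.hypot(g[1]-h[1],g[2]-h[2])>40 for h in sel): sel.append(g)
        if len(sel)==4: break
    print("score, tray x, y mm:",np.round(sel).tolist())
run()
E
python3 pots.py
```

```text
score, tray x, y mm: [[160.0, 60.0, 14.0], [158.0, -36.0, 38.0], [134.0, -4.0, -38.0], [54.0, 80.0, 50.0]]
```

```bash
sed -i '/^run()/d; s/^    G=\[/    for nm,x0,y0 in (("A",.06,.014),("B",-.036,.038),("C",-.004,-.038)):\n        best=sorted(((score(x0+a,y0+b,z),round((x0+a)*1e3),round((y0+b)*1e3),round(z*1e3)) for a in np.arange(-.01,.0101,.002) for b in np.arange(-.01,.0101,.002) for z in (.022,.027,.032,.037,.042,.047)),reverse=True)\n        print(nm,best[:4])\n    return\n    G=[/; s/def score(x,y)/def score(x,y,z=.032)/; s/,\.032)/,z)/g' pots.py; echo 'run()'>>pots.py; python3 pots.py
```

```text
A [(np.float32(160.93066), 60, 14, 32), (np.float32(159.33936), 64, 14, 37), (np.float32(158.12305), 66, 16, 42), (np.float32(157.32324), 64, 12, 37)]
B [(np.float32(157.22803), -36, 38, 32), (np.float32(156.98096), -36, 40, 27), (np.float32(156.1123), -36, 40, 32), (np.float32(152.75342), -36, 38, 27)]
C [(np.float32(139.83643), -6, -36, 32), (np.float32(135.65283), -6, -30, 42), (np.float32(135.26562), -6, -38, 27), (np.float32(135.06299), -6, -30, 37)]
```

```bash
python3 - <<'E'
from h import *
I=[]
for n,C in (("top",TOP),("side",SIDE)):
    I.append((sum(cv2.cvtColor(vision.get_image(n)["color"],7).astype(np.float32) for _ in range(4))/4,C))
c=np.array([.5099,-.2146,0]); T=np.c_[[-.982,-.19,0],[.19,-.982,0],[0,0,1]]
th=np.linspace(0,2*np.pi,72,endpoint=False); ring=np.c_[np.cos(th),np.sin(th),0*th]
def S(x,y,z,rx,ry):
    Rm=R.from_euler('xy',[rx,ry]).as_matrix(); s=[]
    for g,C in I:
        v=[]
        for r in (.024,.030):
            P=c+(np.array([x,y,z])+r*ring@Rm.T)@T.T
            q=np.array([px(p,C) for p in P],np.float32); v.append(cv2.remap(g,q[None,:,0],q[None,:,1],1)[0])
        s.append(np.clip(v[1]-v[0],-10,60).mean())
    return s
for nm,x0,y0 in (("A",.060,.014),("B",-.036,.038)):
    for ry in (-.4,-.2,-.1,0,.1,.2,.4):
        b=max((sum(S(x0+a,y0+d,z,0,ry)),round((x0+a)*1e3),round((y0+d)*1e3),z) for a in (-.004,-.002,0,.002,.004) for d in (-.002,0,.002) for z in (.028,.032,.036,.040)); print(nm,ry,b)
# loop: brightest points along the vertical-plane peak search
from itertools import product
for nm,x0,y0 in (("A",.060,.014),("B",-.036,.038)):
    for x,z in product((-.016,-.008,0,.008,.016),(.064,)):
        p=c+T@np.array([x0+x,y0,z]); print(nm,x,[float(cv2.getRectSubPix(g,(3,3),tuple(map(float,px(p,C)))).mean().round()) for g,C in I],end=' ')
    print()
E
```

```text
A -0.4 (np.float32(73.25651), 56, 14, 0.032)
A -0.2 (np.float32(88.466835), 58, 12, 0.028)
A -0.1 (np.float32(90.789795), 58, 12, 0.028)
A 0 (np.float32(89.59831), 58, 12, 0.028)
A 0.1 (np.float32(86.37748), 58, 12, 0.028)
A 0.2 (np.float32(79.38301), 58, 12, 0.028)
A 0.4 (np.float32(79.30188), 62, 14, 0.028)
B -0.4 (np.float32(76.18657), -38, 38, 0.028)
B -0.2 (np.float32(90.626144), -36, 38, 0.028)
B -0.1 (np.float32(94.644455), -36, 36, 0.028)
B 0 (np.float32(94.587105), -36, 36, 0.028)
B 0.1 (np.float32(91.98638), -36, 36, 0.028)
B 0.2 (np.float32(87.64035), -36, 36, 0.028)
B 0.4 (np.float32(84.39506), -34, 38, 0.028)
A -0.016 [73.0, 88.0] A -0.008 [37.0, 63.0] A 0 [102.0, 105.0] A 0.008 [38.0, 57.0] A 0.016 [43.0, 74.0] 
B -0.016 [36.0, 102.0] B -0.008 [48.0, 93.0] B 0 [113.0, 84.0] B 0.008 [38.0, 51.0] B 0.016 [35.0, 40.0]
```

Pot A stands flat and upright at tray (58, 12) mm, with its loop on its axis. It is against the wall but inside the 65 mm limit, so I'll hand in.

```bash
python3 -c "
from bench import finish_job
print(finish_job())"
```

```text
the job is handed in; nothing more can be done
None
```

Job handed in at about 47 s of the 210 s allowed: three pots (the fourth well was empty) upright on the tray floor, frame down in its catch, hook back in its stand; one pot was knocked aside after the frame came down and measured about 58 mm from centre in x (limit 65), so I left it there; the hand-in returned no verdict.

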